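# Set the test supply to its rated line and switch its output on

## Task

On the test supply, push the dial's grip bar round with a fingertip, without pinching it, until the index mark lines up with the rated line: the longest line of the scale, the one with the arrowhead. Only then press the output button fully in and let it spring back. Leave the dial on its line, do not shove the supply about, and leave everything else as it stands.

Things in the scene. Friction and masses are not known exactly. Their poses are not given: they have to be found in the camera images.
- supply: test supply: grey sheet-metal case loose on rubber feet, about 5.5 kg, 220 mm deep (x), 300 wide (y; 350 over its side handles). Origin: centre of underside, front (meter) faces its -x. Flat top panel 152 mm above the bench; on it, in its frame: dial axis at x 0, y +58 mm, output button at 0, -92, fuse cap at -72, -58 (9 mm tall, 20 across), lamp at +68, -62 (10 tall, 16 across)
- dial (a joint): angle of the dial knob, rad: 0 at the zero stop, growing clockwise seen from above, to 5.236 at the other stop; 3.665 is exactly on the rated line. Starts between 0.3 and 1.7. The index points from the axis at 150 degrees minus this angle, counter-clockwise from the case's +x. Even friction of 0.12 N m (3.4 N at 35 mm), no spring or detents: it stays where left and does not coast
- bar (a point): middle of the knob's grip bar, on the turning axis, 20 mm above the top panel; turns with the knob: x along the bar to the index end, z up. Bar 84 mm long (42 each side of the axis), 12 wide, straight flanks, 6.5 to 33.5 mm above the panel; it stands on a hub 40 mm across (top 16 mm above the panel) and a flat black skirt 108 mm across (top 6.5 mm above the panel)
- index (a point): outer end of the index mark, a white line 4 mm wide on the black skirt, in line with one end of the bar, 54 mm from the axis (a white line on that half of the bar's top points the same way). Turns with the knob
- rated_line (a point): point of the rated line 58 mm from the axis, on the fixed white scale plate round the knob: the longest and broadest of its 21 black lines (22 mm long, 4 wide), the only one with an arrowhead at its outer end. The others are 6 or 11 mm long, 2 wide, 15 degrees apart; all begin 56 mm from the axis
- output (a joint): travel of the output button, m: 0 released, 0.006 fully in; a spring brings it back, about 4 N when fully in. It does not latch
- output_top (a point): centre of the top of the output button, a round grey cap 28 mm across in a steel housing on the top panel, pressed straight down; moves with the cap
- relay: plug-in relay with a clear cover, 36 x 30 x 44 mm tall, loose on the supply's top panel, on the button's side. Not to be disturbed. Origin: centre of its underside
- terminal: small grey terminal block, 22 x 34 x 28 mm tall, loose on the supply's top panel, on the button's side. Not to be disturbed. Origin: centre of its underside
- multimeter: handheld meter lying flat beside the supply, 150 x 76 x 40 mm tall (it has a small selector of its own). Not to be disturbed. Origin: centre of its underside
- driver: cordless driver lying on its side, about 210 x 190 x 58 mm tall. Not to be disturbed. Origin: under the middle of its motor housing, chuck towards its x
- tape: roll of black tape lying flat, 100 mm across, 19 mm tall. Not to be disturbed. Origin: centre of its underside
- wrench: steel wrench lying on the bench, 180 mm long, lying behind the supply. Not to be disturbed. Origin: under it, within its length
- threadlock: small standing bottle, 36 mm across, 100 mm tall. Not to be disturbed. Origin: centre of its underside

How it is judged:
By the outcome, as a careful person would: the job done as asked, in the order asked, and still so for the second after the job is handed in, with the robot touching nothing.
It also fails if it takes over 54 s, if anything falls off the work surface, if the arm or the gripper's body presses on something with over 40 N, if the wrist force passes 120 N, or if a joint passes its speed limit or range.

## Robot

A 7-joint arm with a two-finger parallel gripper is mounted at the origin on the work surface. World frame = base frame: x ahead of the robot, y to its left, z up, the work surface at z = 0. Lengths are in mm, angles in rad, forces in N, time in s.
With the tool pointing down it reaches from about 400 to 875 mm from the base axis. Payload 6.5 kg.
Tool frame: the origin (TCP) lies at the very end of the fingers, on their centre line; the grasp point (between the pads) lies 19 mm behind it (r.grip_point_offset is the distance from the TCP to the grasp point, in mm); z points along the fingers, y is the direction in which the jaws open and shut (so a half turn about z gives the same grasp; the last joint's range is limited). The gripper opens to 85 mm and grips with 20 to 120 N. Pads are 22 mm wide; open, the fingers measure 114 mm over their backs; the gripper's body (76 mm by 85 mm) begins 54 mm behind the grasp point. The pads swing forward as they close: fully open they stand 13 mm farther back than shut.
Start: joints at [-1.231, 0.536, -0.004, 1.538, 0.003, 1.067, -0.071], TCP at [256.585, 597.206, 231.29] pointing down, gripper open.
Joint ranges: [-2.7, 2.7], [-0.37, 2.16], [-1.27, 1.26], [0.24, 2.4], [-1.31, 4.45], [0.19, 1.91], [-2.76, 2.76]. Speed limits (rad/s): [2.39, 2.39, 3.14, 3.14, 3.14, 3.14, 3.14].

## Interface

Orientations are given as [roll, pitch, yaw] about the fixed x, y, z axes, in that order (R = Rz(yaw) Ry(pitch) Rx(roll)).
In Python, from bench import status, get_image, ticket, r gives the robot as it stands.
- The arm moves only by the tool move_arm, never from a script. Its arguments are lists of equal length, an entry for each row: "offset": the shift along the tool's x, y, z in mm, a list of three; "spin": the turn about the tool's z in degrees. A call has 1 to 12 rows; each row shifts and turns the commanded pose from where the row before left it, along the tool's axes as they then stand; what a row does not reach is not made up. A row lasts 1/12 s, in which the tool goes at most 41.7 mm and 7.16 degrees, less where a joint would pass 70% of its speed; a pose out of reach is approached as far as the arm can. A call with a gripper value outside its range is refused whole. "grip" is the finger opening in mm, from 0 to 85.4, set as the call begins (left out, the last holds). The fingers move at their own pace and stop on an object; the grip force is fixed at half the most. Time passes only in rows, so rows that do not move let the fingers close. It gives the time, the measured TCP pose, the force and the opening at its end, in the units of the state.
- status.get_obs(): the state, without advancing time (a new reading comes with each control period).
- get_image(name): name is "scene" or "side" or "wrist"; returns a dict with "pixels" (420x560x3 uint8, blue, green, red), "z_map" (420x560 float32, mm along the optical axis (not along the pixel's ray), 0 where there is no reading), "intrinsics" (3x3 intrinsics, pixels), "origin" and "rotation" of the camera in the world; the wrist camera has in their place "mount" (4x4, takes a point from camera to tool coordinates, whose origin is the TCP and whose axes are the flange's). Camera axes: x right, y down, z forward; pixel columns grow to the right and rows downward; lengths in mm; the calibration is good to about 2 mm. A picture is of the moment at which its call begins: read the wrist's pose just before it.
- ticket.sign_off(): hands the job in, once; it reports no verdict.
The state is a dict: "clock": time; "q": joint angles; "joint_vel": joint speeds; "joint_torque": joint torques, N m; "eef_pos": TCP position; "eef_rot": TCP orientation; "wrist_force": force on the tool from outside, world axes, zero at the start; "moment": the same for the moment, N m; "finger_gap": opening from 0.0 (shut) to 1.0 (fully open).
Only numpy, scipy, OpenCV 4.12 (cv2) and the standard library are available. Lean on these libraries where they do the work, as an engineer would, in place of code of your own. Each camera call takes 0.05 s, during which the arm holds its last target.

## Working session

There is one attempt and no reset: what is moved stays moved. The work goes in short steps, Python scripts to look and compute and a tool call to move; the robot and the scene stay as the last step left them, time stands still between calls to the robot, and variables do not carry over. Pictures are saved under pics/ and viewed, and the job is handed in when it is done.

Besides the shell and the picture viewer there is one more tool, called after "Request:" as name(argument=value, ...) on one line, values as JSON. move_arm: Moves the arm, as the interface text tells. Its arguments: {"type":"object","properties":{"offset":{"type":"array"},"spin":{"type":"array"},"grip":{"type":"number"}},"required":["offset","spin"]}

```bash
ls; mkdir -p pics
python3 - <<'E'
from bench import status,get_image,r
import cv2
print(status.get_obs())
for n in("scene","side","wrist"):
    d=get_image(n);cv2.imwrite(f"pics/{n}0.png",d["pixels"])
    print(n,d["intrinsics"],d.get("origin"),d.get("rotation"),d.get("mount"))
E
```

```text
pics
{'clock': 0.0, 'q': array([-1.23118611,  0.53718558, -0.00440443,  1.53889152,  0.00258809,
        1.06732332, -0.0712098 ]), 'joint_vel': array([-1.63095849e-04, -1.31945397e-04, -3.08944056e-04,  2.73804851e-04,
       -1.45761901e-04, -6.41983327e-05,  8.94126044e-05]), 'joint_torque': array([ 2.89480950e-04, -5.83418941e+01,  1.04855407e+00, -2.59109831e+01,
        1.22805874e-02,  9.54002113e-03,  1.23250121e-05]), 'eef_pos': array([256.37283432, 596.5939896 , 230.39367819]), 'eef_rot': array([-3.13979590e+00,  1.39041715e-04,  2.73580960e+00]), 'wrist_force': array([ 0.68408933,  0.17155545, -0.02915843]), 'moment': array([-0.00536075, -0.01061225, -0.04676952]), 'finger_gap': 0.9968688821461374}
scene [[409.71006339   0.         284.0040433 ]
 [  0.         409.71006339 208.87895098]
 [  0.           0.           1.        ]] [1139.14073531  201.03700511 1030.32782608] [-2.53570362  0.00506544  1.97648826] None
side [[538.38059529   0.         283.27470909]
 [  0.         538.38059529 206.33115326]
 [  0.           0.           1.        ]] [ 8.99176713e-01 -8.53863621e+02  1.36978892e+03] [-2.45757929 -0.00667481 -0.57908747] None
wrist [[322.64278706   0.         285.47389643]
 [  0.         322.64278706 208.92577902]
 [  0.           0.           1.        ]] None None [[-7.29728753e-04 -9.48291034e-01 -3.17401296e-01  8.19530953e+01]
 [ 9.99999371e-01 -4.21727059e-04 -1.03908935e-03 -1.22061440e-01]
 [ 8.51502396e-04 -3.17401855e-01  9.48290745e-01 -1.42855978e+02]
 [ 0.00000000e+00  0.00000000e+00  0.00000000e+00  1.00000000e+00]]
```

View pics/scene0.png

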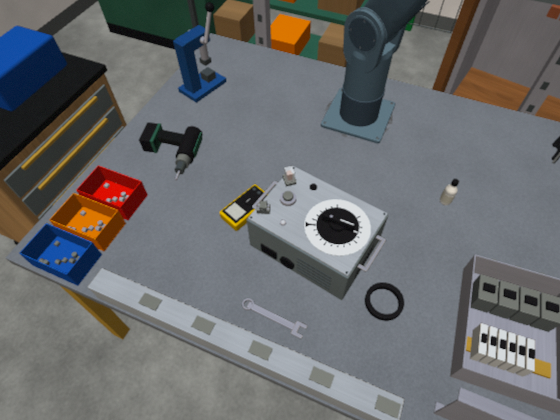

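View pics/side0.png

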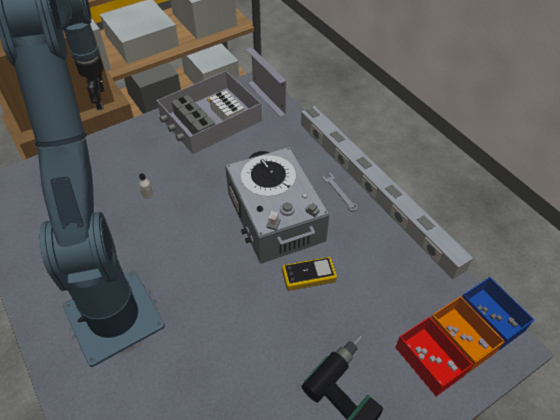

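View pics/wrist0.png

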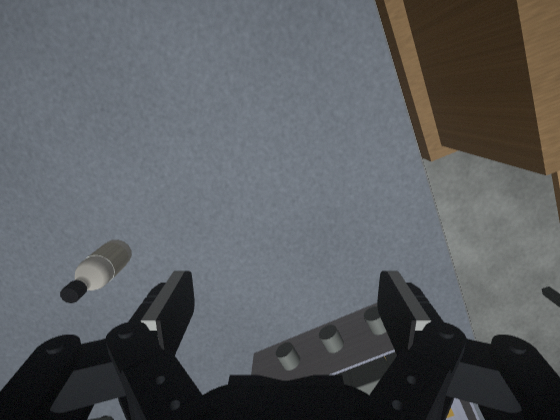

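```bash
cat > h.py <<'E'
import numpy as np,cv2
from scipy.spatial.transform import Rotation as Ro
from bench import status,get_image
def Rm(e): return Ro.from_euler('xyz',e).as_matrix()
def cam(n):
    o=status.get_obs(); d=get_image(n); K=d["intrinsics"]
    if n=="wrist":
        M=np.array(d["mount"]);Rt=Rm(o["eef_rot"]);R=Rt@M[:3,:3];t=Rt@M[:3,3]+o["eef_pos"]
    else: R=np.array(d["rotation"]);R=Rm(R) if R.size==3 else R;t=np.array(d["origin"])
    return dict(px=d["pixels"],z=d["z_map"],K=K,R=R,t=t)
def pt(c,u,v):
    z=c["z"][int(round(v)),int(round(u))]
    return c["R"]@(np.linalg.inv(c["K"])@[u,v,1]*z)+c["t"]
def onplane(c,u,v,h):
    ray=c["R"]@(np.linalg.inv(c["K"])@[u,v,1]); return c["t"]+ray*(h-c["t"][2])/ray[2]
def proj(c,P):
    p=c["K"]@(c["R"].T@(np.array(P)-c["t"])); return p[:2]/p[2]
def crop(c,u,v,w,h,s,name):
    cv2.imwrite(name,cv2.resize(c["px"][v:v+h,u:u+w],None,fx=s,fy=s,interpolation=cv2.INTER_CUBIC))
E
python3 - <<'E'
from h import *
c=cam("scene");crop(c,210,150,190,150,4,"pics/s1.png")
for p in[(338,226),(300,215),(400,150),(385,302),(290,250)]: print(p,pt(c,*p))
c=cam("side");crop(c,210,135,130,140,4,"pics/d1.png")
for p in[(268,174),(256,212),(320,330)]: print(p,pt(c,*p))
E
```

```text
(338, 226) [587.6985158  105.36151356 169.17181128]
(300, 215) [585.22060499   3.06279839 155.09563203]
(400, 150) [109.30077539 180.65743504   1.15336187]
(385, 302) [656.84806057 277.6938683    2.40765472]
(290, 250) [671.61283857  11.69936787 119.86132743]
(268, 174) [573.65908114  91.89028887 168.9845809 ]
(256, 212) [472.78061859  -3.00346282 153.1853147 ]
(320, 330) [ 463.87830929 -348.30802634   -1.04772393]
```

View pics/s1.png

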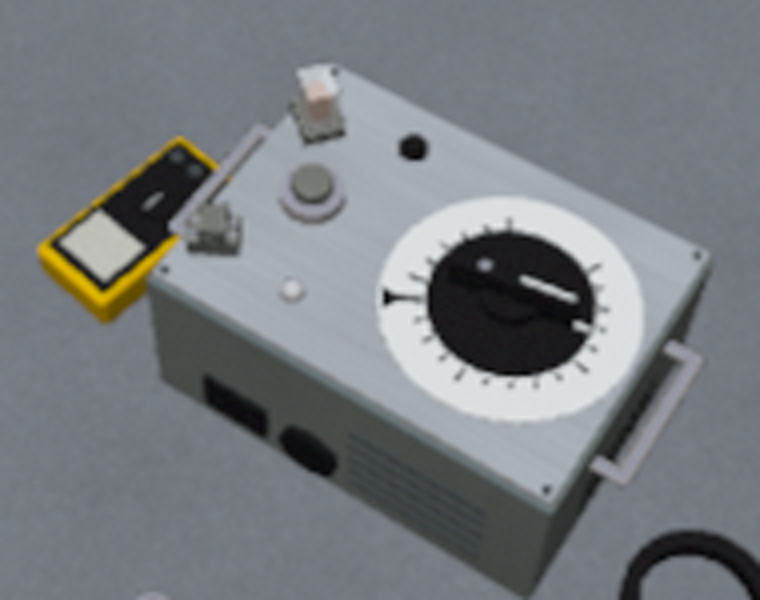

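View pics/d1.png

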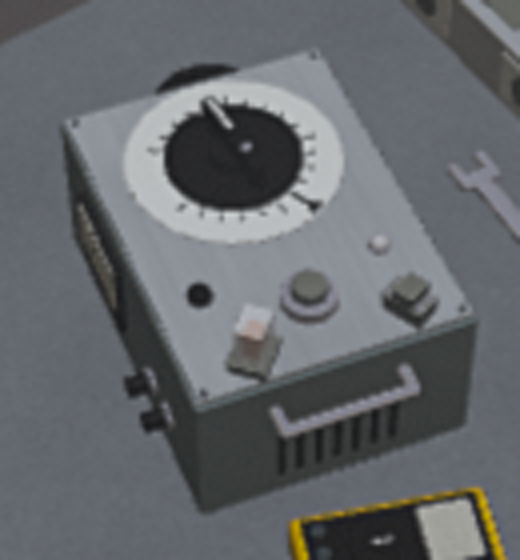

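```bash
cat > pose.py <<'E'
from h import *
def fit(A,B):
    a=A-A.mean(0);b=B-B.mean(0)
    th=np.arctan2((a[:,0]*b[:,1]-a[:,1]*b[:,0]).sum(),(a*b).sum())
    R=np.array([[np.cos(th),-np.sin(th)],[np.sin(th),np.cos(th)]])
    return th,B.mean(0)-R@A.mean(0),R
E
python3 - <<'E'
from pose import *
S=lambda L,o:[(x/4+o[0]-.375,y/4+o[1]-.375) for x,y in L]
# scene : screws, then button top, lamp, index end, bar ends
c=cam("scene");o=(210,150)
def show(c,o,scr,others,circ):
    P=np.array([onplane(c,u,v,153)[:2] for u,v in S(scr,o)])
    print("screws",P.round(1),"mean",P.mean(0))
    # side lengths
    print("edges",[np.linalg.norm(P[i]-P[(i+1)%4]).round(1) for i in range(4)])
    for (x,y),h,n in others:
        u,v=S([(x,y)],o)[0]; print(n,onplane(c,u,v,h).round(1),pt(c,u,v).round(1))
show(c,o,[(337,72),(697,256),(547,490),(165,268)],[((312,181),165,"btn"),((585,327),158.5,"idx"),((390,297),152.5,"rated"),((291,290),160,"lamp"),((414,147),161,"fuse"),((487,265),185.5,"dot"),((524,280),185.5,"ml0"),((575,299),185.5,"ml1")],None)
c=cam("side");o=(210,135)
show(c,o,[(74,123),(313,55),(462,309),(204,393)],[((309,284),165,"btn"),((207,98),158.5,"idx"),((310,200),152.5,"rated"),((378,244),160,"lamp"),((200,294),161,"fuse")],None)
E
```

```text
screws [[ 442.5  -73. ]
 [ 495.2  200.1]
 [ 691.2  163.4]
 [ 638.  -111.8]] mean [566.7321579   44.69604513]
edges [np.float64(278.1), np.float64(199.4), np.float64(280.3), np.float64(199.4)]
btn [545.1 -48.5 165. ] [552.3 -45.5 175.4]
idx [578.4 150.3 158.5] [579.  150.3 159.3]
rated [601.7  29.3 152.5] [601.6  29.3 152.4]
lamp [625.9 -28.7 160. ] [626.3 -28.5 160.6]
fuse [489.4   2.2 161. ] [491.    2.7 163. ]
dot [576.5  82.4 185.5] [579.7  83.1 190.4]
ml0 [578.  107.1 185.5] [578.6 107.2 186.3]
ml1 [579.  140.2 185.5] [579.7 140.2 186.5]
screws [[ 496.6  202.4]
 [ 693.8  164.1]
 [ 641.  -111. ]
 [ 444.8  -73.8]] mean [569.05111804  45.4167427 ]
edges [np.float64(200.9), np.float64(280.2), np.float64(199.7), np.float64(281.0)]
btn [555.4 -39.6 165. ] [546.8 -52.2 183.7]
idx [594.8 164.8 158.5] [599.9 173.5 148.1]
rated [606.8  36.8 152.5] [606.1  35.7 154. ]
lamp [621.4 -32.  160. ] [620.6 -33.  161.5]
fuse [486.   -1.9 161. ] [484.8  -4.  164. ]
```

Request:
move_arm(offset=[[0, 0, -30], [-27, -18, -15], [-33, -22, -10], [-35, -23, -5], [-35, -23, 0], [-35, -23, 0], [-35, -23, 0], [-35, -23, 0], [-35, -23, 0], [-35, -23, 0], [-35, -23, 0], [-35, -23, 0]], spin=[0, 0, 0, 0, 0, 0, 0, 0, 0, 0, 0, 0], grip=0)

```text
clock: 1.35
eef_pos: [503.2, 222.2, 291.5]
eef_rot: [3.141, 0.0, 2.736]
wrist_force: [0.9, 0.1, -0.8]
finger_gap: -0.0
```

Request:
move_arm(offset=[[-35, -25, 0], [-35, -25, 0], [-28, -20, 0], [-18, -12, 0], [0, 0, 0], [0, 0, 0], [0, 0, 0], [0, 0, 0], [0, 0, 0]], spin=[0, 0, 0, 0, -6, -6, -6, -5, 0])

```text
clock: 2.1
eef_pos: [575.2, 105.2, 291.2]
eef_rot: [3.141, -0.0, 3.14]
wrist_force: [-0.2, -0.5, -0.4]
finger_gap: 0.001
```

Run:
```python
from h import *
c=cam("wrist");o=status.get_obs();print(o["eef_pos"],np.degrees(o["eef_rot"]),o["q"],o["clock"])
cv2.imwrite("pics/w1.png",c["px"])
import pickle;pickle.dump(c,open("w1.pkl","wb"))
print(proj(c,(578.9,101.9,158.5)))
```

```text
[575.2094305  105.16458932 291.24445347] [ 1.79989727e+02 -2.32273203e-03  1.79644465e+02] [-0.37132615  0.36635351  0.14920514  1.65819253 -0.05935619  1.12145482
  1.3585082 ] 2.15
[282.10657638 202.05717263]
```

View pics/w1.png

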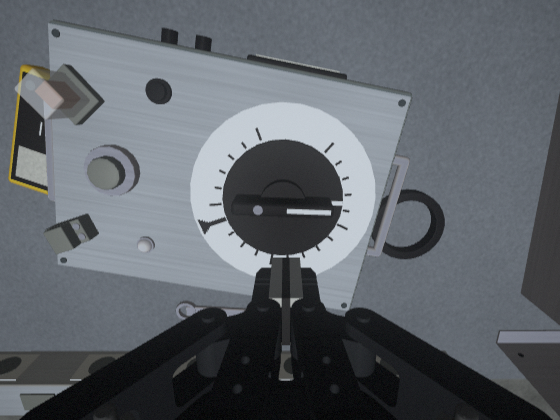

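Run:
```python
from h import *
import pickle;c=pickle.load(open("w1.pkl","rb"))
crop(c,185,95,200,150,4,"pics/w1c.png");crop(c,30,10,140,150,4,"pics/w1b.png")
```

```text
(no output)
```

View pics/w1c.png

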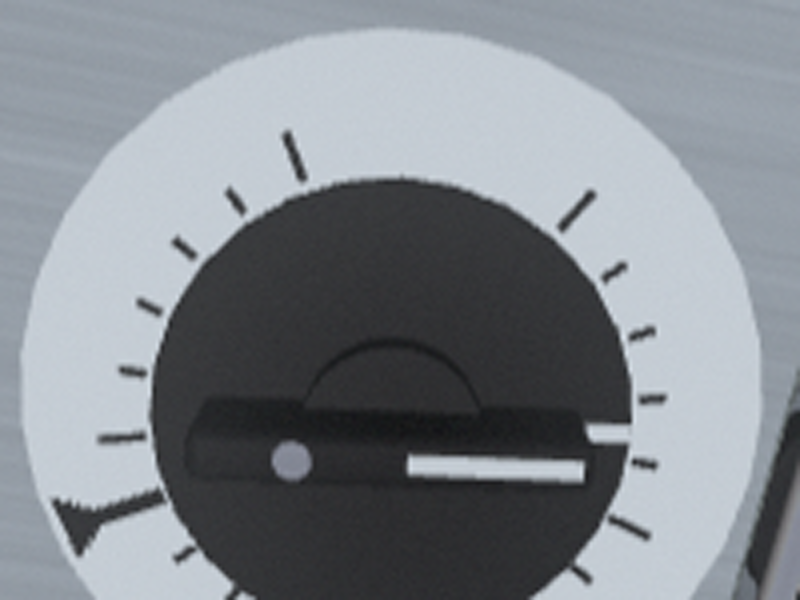

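Run:
```python
from h import *
import pickle;c=pickle.load(open("w1.pkl","rb"))
crop(c,30,130,140,130,5,"pics/w1b.png")
for p in [(103,172),(128,172),(110,148),(76,85),(95,100),(60,235),(85,225),(147,243),(158,90)]: print(p,pt(c,*p).round(1))
```

```text
(103, 172) [548.1 -44.6 173.7]
(128, 172) [549.9 -28.4 165. ]
(110, 148) [529.8 -40.3 164.9]
(76, 85) [481.  -59.  163.7]
(95, 100) [492.1 -47.3 161.7]
(60, 235) [600.9 -86.9 181. ]
(85, 225) [598.7 -75.6 163.3]
(147, 243) [618.2 -24.  159.5]
(158, 90) [484.7   3.5 160.3]
```

View pics/w1b.png

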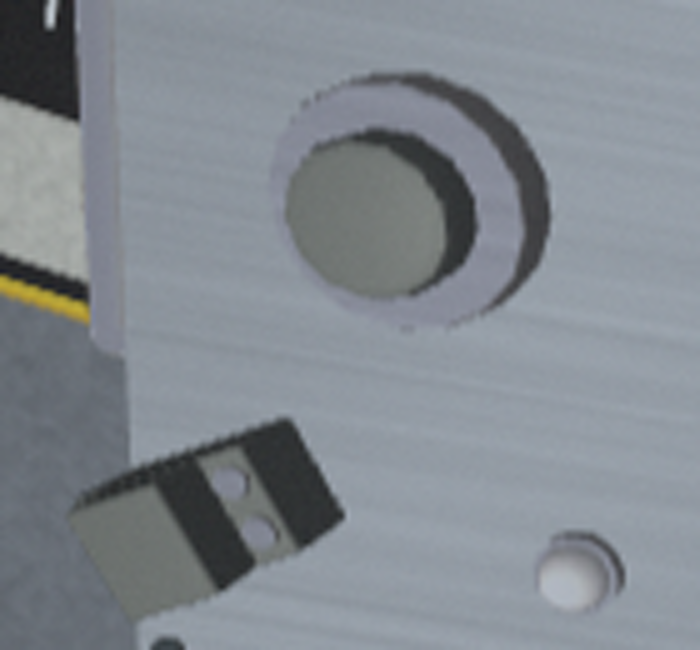

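Run:
```python
from h import *
import pickle;c=pickle.load(open("w1.pkl","rb"))
f=lambda x,y,h:onplane(c,x/4+185-.375,y/4+95-.375,h)[:2]
e=[f(*p,158.5) for p in[(150,410),(631,410),(395,178)]]
import itertools
A=np.array([[2*p[0],2*p[1],1] for p in e]);s=np.linalg.solve(A,[p@p for p in e]);print("axis skirt",s[:2],np.sqrt(s[2]+s[0]**2+s[1]**2))
ax=s[:2]
for n,p,h in[("idx",(631,434),158.5),("bar l",(407,465),185.5),("bar r",(584,471),185.5),("rated in",(162,496),152.8),("rated out",(75,524),152.8),("bart0",(186,461),185.5),("tick0 in",(304,179),152.8),("tick0 out",(287,133),152.8),("endtick in",(562,229),152.8),("endtick out",(593,194),152.8)]:
    P=f(*p,h);d=P-ax;print(n,P.round(1),np.linalg.norm(d).round(1),np.degrees(np.arctan2(d[1],d[0])).round(1))
S=[f((x/1-185+.375+0)*4,(y-95+.375)*4,152.3) for x,y in[(55,33),(404,103),(344,306),(64,261)]]
print(np.round(S,1),np.mean(S,0))
```

```text
axis skirt [577.1221101  102.03988936] 53.57195597986002
idx [580.  155.8] 53.9 86.9
bar l [578.  105.7] 3.7 75.9
bar r [579.4 141.7] 39.8 86.7
rated in [596.7  48.8] 56.7 -69.8
rated out [603.6  28. ] 78.6 -70.3
bart0 [577.1  60.7] 41.3 -90.1
tick0 in [524.4  83.7] 55.9 -160.9
tick0 out [514.8  80.4] 66.0 -160.8
endtick in [535.1 139.4] 56.2 138.3
endtick out [527.7 145.8] 66.0 138.5
[[ 442.5  -74.4]
 [ 495.   203.4]
 [ 692.4  164.6]
 [ 640.5 -110.9]] [567.5997615   45.66568927]
```

Request:
move_arm(offset=[[12, 14, 10], [11, 14, 25], [0, 0, 35], [0, 0, 25], [0, 0, 15], [0, 0, 8], [0, 0, 0]], spin=[0, 0, 0, 0, 0, 0, 0])

```text
clock: 2.73
eef_pos: [551.3, 133.1, 171.7]
eef_rot: [-3.14, -0.003, 3.135]
wrist_force: [0.3, -0.1, 0.8]
finger_gap: -0.0
```

Run:
```python
from h import *
c=cam("wrist");o=status.get_obs();print(o["eef_pos"],np.degrees(o["eef_rot"]),o["wrist_force"],o["clock"])
cv2.imwrite("pics/w2.png",c["px"])
c=cam("scene");crop(c,250,150,150,120,5,"pics/s2.png")
```

```text
[552.28722542 133.32664824 173.10698541] [-1.79978008e+02 -3.49208114e-02  1.79665021e+02] [0.09150614 0.47185873 0.91397155] 2.7833
```

View pics/w2.png

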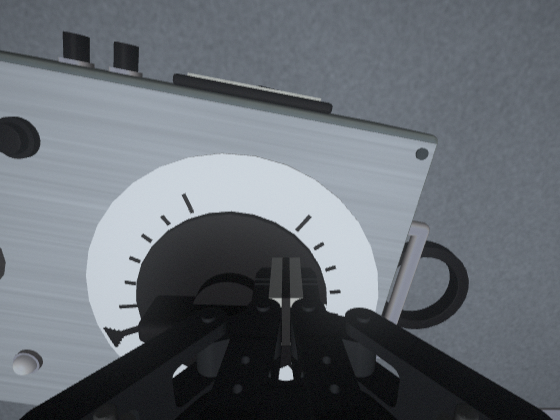

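View pics/s2.png

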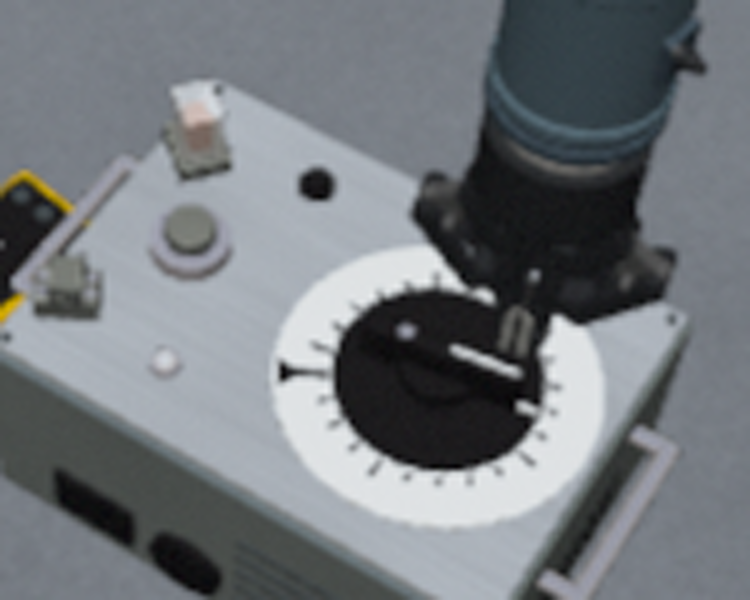

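Request:
move_arm(offset=[[-4, 0, 0], [-4, 0, 0], [-3.3, 1.6, 0], [-3.3, 1.6, 0], [-3.3, 1.6, 0], [-3.3, 1.6, 0], [-3.3, 1.6, 0], [-3.3, 1.6, 0], [-3.3, 1.6, 0], [-3.3, 1.6, 0], [-3.3, 1.6, 0], [0, 0, 0]], spin=[0, 0, 6, 6, 6, 6, 6, 6, 6, 6, 6, 0])

```text
clock: 3.83
eef_pos: [592.6, 135.1, 174.0]
eef_rot: [3.141, -0.001, 2.192]
wrist_force: [-2.7, 1.6, 2.1]
finger_gap: -0.001
```

Run:
```python
from h import *
o=status.get_obs();print(o["eef_pos"],np.degrees(o["eef_rot"]),o["wrist_force"],o["clock"])
c=cam("scene");crop(c,250,150,150,120,5,"pics/s3.png")
R=Rm(o["eef_rot"]);print(R.T@(o["eef_pos"]-[577.6,102,173]))
```

```text
[592.6429211  135.13674446 173.96306928] [ 1.79953708e+02 -3.71768041e-02  1.25564442e+02] [-2.67169286  1.57827783  2.11308633] 3.8333
[18.20686205 31.51053609 -0.92579733]
```

View pics/s3.png

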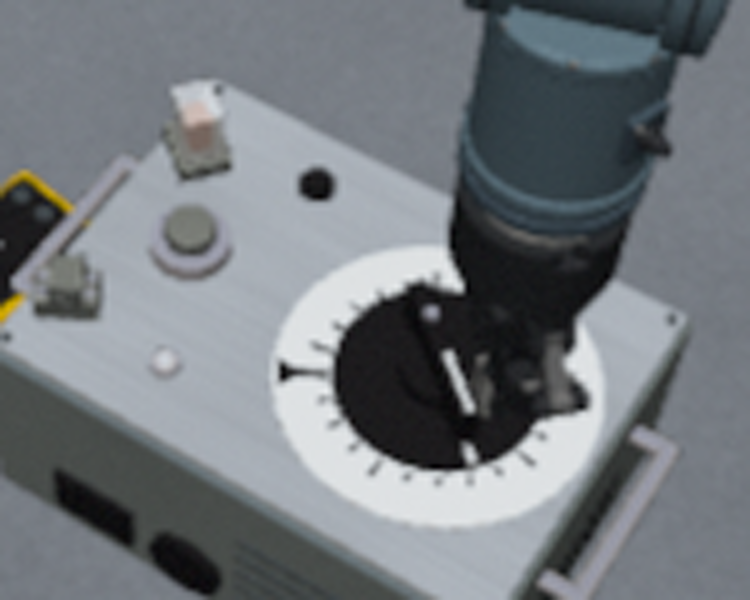

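Request:
move_arm(offset=[[-3.4, 1.5, 0.1], [-3.4, 1.5, 0.1], [-3.4, 1.5, 0.1], [-3.4, 1.6, 0.1], [-3.4, 1.6, 0], [-3.4, 1.6, 0], [-3.4, 1.6, 0], [-3.4, 1.6, 0], [-3.4, 1.6, 0], [-3.4, 1.6, 0], [-3.4, 1.6, 0], [-3.4, 1.6, 0]], spin=[6, 6, 6, 6, 6, 6, 6, 6, 6, 6, 6, 6])

```text
clock: 4.88
eef_pos: [613.7, 98.4, 174.0]
eef_rot: [3.139, -0.004, 0.938]
wrist_force: [3.1, 3.3, 0.7]
finger_gap: -0.005
```

Run:
```python
from h import *
o=status.get_obs();print(o["eef_pos"],np.degrees(o["eef_rot"]),o["wrist_force"],o["clock"],o["q"])
c=cam("scene");crop(c,250,150,150,120,5,"pics/s4.png")
R=Rm(o["eef_rot"]);print(R.T@(o["eef_pos"]-[577.6,102,173]))
```

```text
[613.67890297  98.41942285 174.00699732] [179.87631489  -0.25170241  53.74935862] [3.10937206 3.25417257 0.72396963] 4.8833 [-0.6860666   0.63323217  0.66139317  1.70014314 -0.46051068  0.96391456
 -0.48449578]
[18.45086147 31.21458608 -0.85856996]
```

View pics/s4.png

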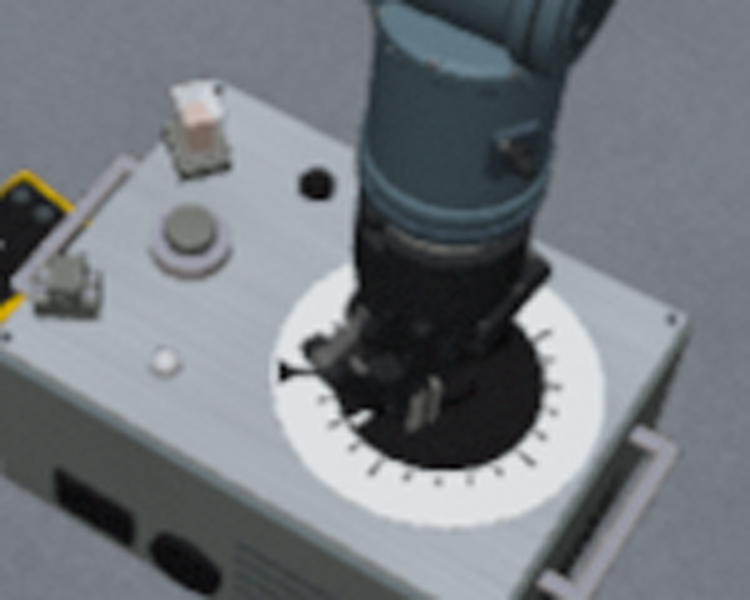

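Run:
```python
from h import *
c=cam("scene")
f=lambda x,y,h:onplane(c,x/5+250-.4,y/5+150-.4,h)[:2]
for n,p,h in[("idx",(352,423),158.5),("rated",(285,371),152.8),("skL",(335,372),158.5),("skR",(543,385),158.5),("skB",(440,469),158.5)]:
    print(n,f(*p,h).round(1))
ax=np.array([577.6,102])
d=f(352,423,158.5)-ax;print(np.degrees(np.arctan2(d[1],d[0])),np.linalg.norm(d))
d=f(285,371,152.8)-ax;print(np.degrees(np.arctan2(d[1],d[0])),np.linalg.norm(d))
c=cam("side");crop(c,210,135,130,120,5,"pics/d4.png")
```

```text
idx [621.2  70.9]
rated [602.2  28. ]
skL [596.3  52.6]
skR [562.7 151.4]
skB [628.9 119.7]
-35.486001341036015 53.48982337865157
-71.61939117262548 77.93185765180964
```

View pics/d4.png

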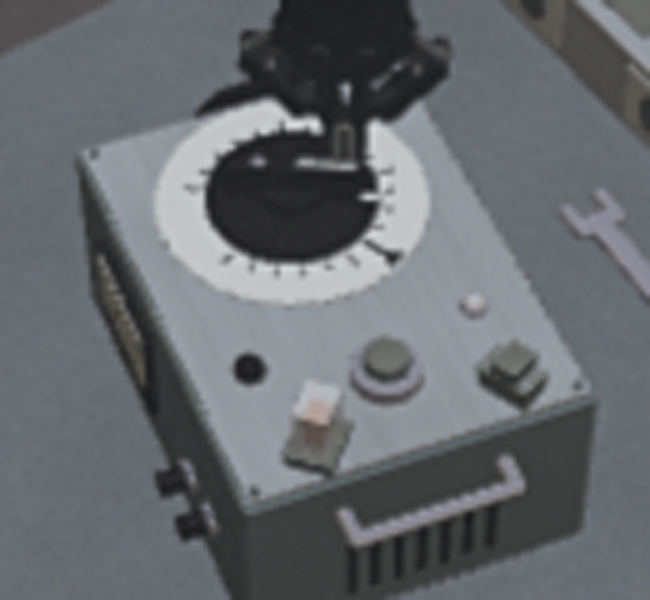

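Request:
move_arm(offset=[[-3.4, 1.6, 0], [-3.4, 1.6, 0], [-3.4, 1.6, 0], [-3.4, 1.6, 0], [-2.3, 1, 0], [0, 0, 0], [0, 0, 0]], spin=[6, 6, 6, 6, 4, 0, 0])

```text
clock: 5.62
eef_pos: [606.2, 81.1, 173.5]
eef_rot: [3.141, -0.002, 0.455]
wrist_force: [4.2, 2.6, 2.9]
finger_gap: 0.002
```

Run:
```python
from h import *
o=status.get_obs();print(o["eef_pos"],np.degrees(o["eef_rot"]),o["wrist_force"],o["clock"])
R=Rm(o["eef_rot"]);print(R.T@(o["eef_pos"]-[577.6,102,173]))
c=cam("scene");crop(c,250,150,150,120,5,"pics/s5.png")
c=cam("side");crop(c,235,150,75,60,10,"pics/d5.png")
```

```text
[606.23411717  81.12329641 173.49350094] [ 1.79949318e+02 -1.29291260e-01  2.60746325e+01] [4.21696316 2.56076643 2.91782964] 5.6167
[16.544695   31.33819494 -0.42844758]
```

View pics/s5.png

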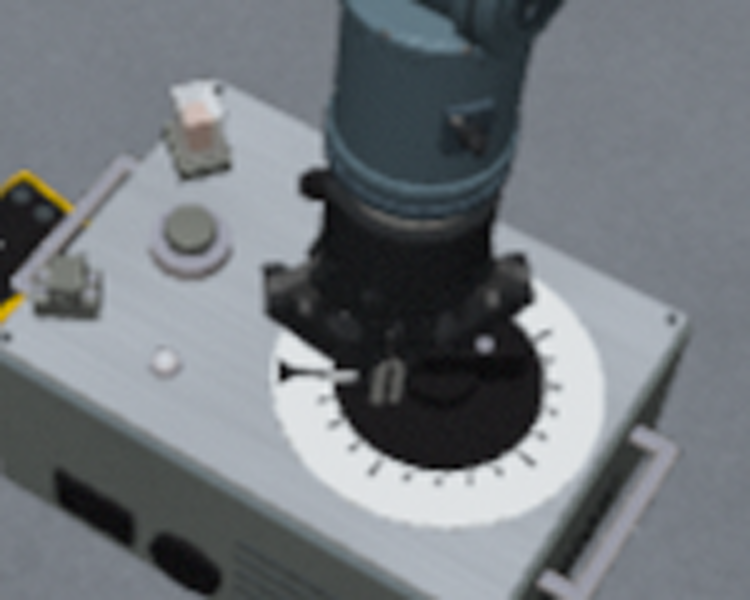

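View pics/d5.png

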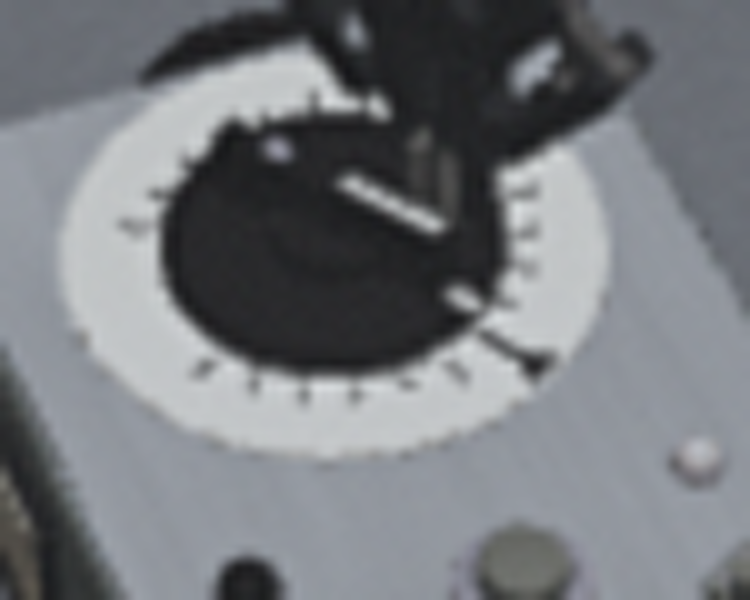

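Request:
move_arm(offset=[[8, 0, 0], [8, 0, 0], [0, 0, -20], [0, 0, -33], [-8, -8, -33], [-12, -12, -24], [-12, -12, -8], [0, 0, 0], [0, 0, 0]], spin=[0, 0, 0, 0, 0, 0, 0, 0, 0])

```text
clock: 6.47
eef_pos: [576.4, 103.1, 290.6]
eef_rot: [-3.141, 0.001, 0.451]
wrist_force: [1.2, 0.3, -0.6]
finger_gap: -0.001
```

Run:
```python
from h import *
c=cam("wrist");o=status.get_obs();print(o["eef_pos"],np.degrees(o["eef_rot"]),o["wrist_force"],o["clock"])
cv2.imwrite("pics/w6.png",c["px"])
import pickle;pickle.dump(c,open("w6.pkl","wb"))
crop(c,240,120,150,120,5,"pics/w6c.png")
```

```text
[576.55318594 102.75224288 289.99175811] [-1.79998924e+02  9.16272964e-02  2.58159950e+01] [ 0.37754705  0.05296667 -0.11084812] 6.5167
```

View pics/w6.png

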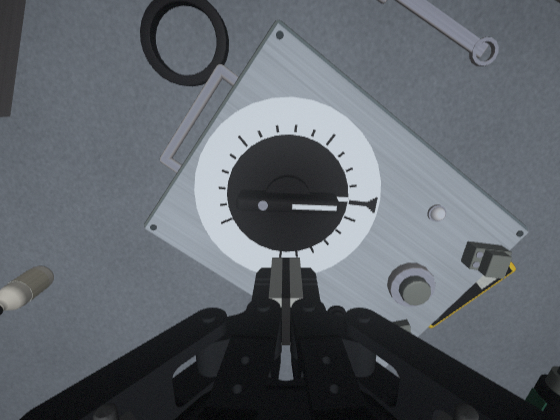

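View pics/w6c.png

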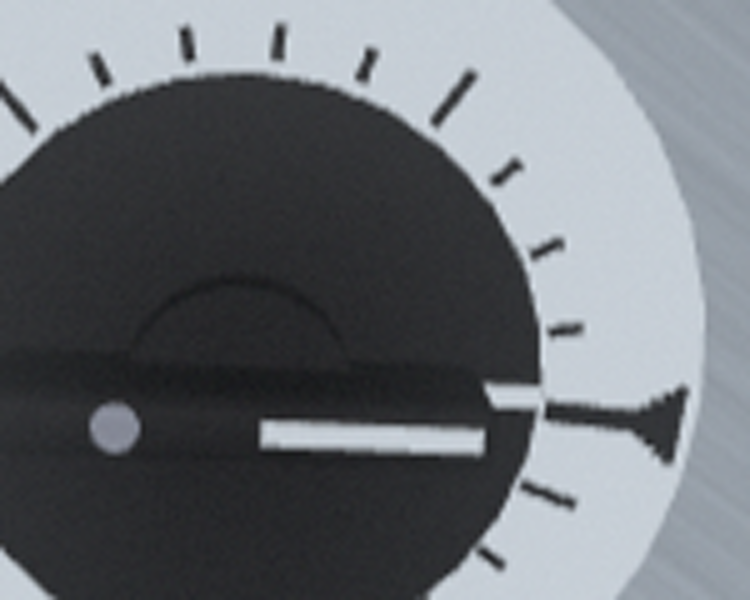

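Run:
```python
from h import *
import pickle;c=pickle.load(open("w6.pkl","rb"))
f=lambda x,y,h,w=240:onplane(c,x/5+w-.4,y/5+120-.4,h)[:2]
g=lambda u,v,h:onplane(c,u,v,h)[:2]
# circle fit to skirt
im=c["px"].max(2)
pts=[(228,190),(288.5,134.5),(347.8,190)]
e=[g(*p,158.5) for p in pts]
A=np.array([[2*p[0],2*p[1],1] for p in e]);s=np.linalg.solve(A,[p@p for p in e]);ax=s[:2];print(ax,np.sqrt(s[2]+ax@ax))
a=lambda d:np.degrees(np.arctan2(d[1],d[0])).round(2)
for A_ in (ax,np.array([577.6,102])):
  for n,p,h in[("idx",(541,398),158.5),("idx in",(490,396),158.5),("rin",(547,411),152.8),("rneck",(630,420),152.8),("rout",(678,425),152.8)]:
    d=f(*p,h)-A_;print(n,np.linalg.norm(d).round(1),a(d))
print("rated line dir",a(f(630,420,152.8)-f(547,411,152.8)),"bar",a(f(485,441,185.5)-f(260,434,185.5)),"skirt mark",a(f(541,398,158.5)-f(490,396,158.5)))
```

```text
[578.5505365  101.97671234] 53.03791865691532
idx 53.4 -67.74
idx in 44.3 -68.0
rin 56.2 -71.87
rneck 71.6 -71.6
rout 80.4 -71.46
idx 53.8 -66.82
idx in 44.7 -66.88
rin 56.5 -70.96
rneck 71.9 -70.89
rout 80.8 -70.83
rated line dir -70.62 bar -66.06 skirt mark -66.53
```

Request:
move_arm(offset=[[12, 12, 8], [12, 12, 24], [8, 8, 33], [0, 0, 33], [0, 0, 20], [-8, 0, 0], [-6, 0, 0], [-2, 0, 0], [-1.1, 0.55, 0], [-1.1, 0.55, 0], [0, 0, 0], [0, 0, 0]], spin=[0, 0, 0, 0, 0, 0, 0, 0, 2, 2, 0, 0])

```text
clock: 7.52
eef_pos: [605.4, 78.9, 174.9]
eef_rot: [3.14, -0.004, 0.381]
wrist_force: [3.7, -0.7, 2.1]
finger_gap: 0.004
```

Run:
```python
from h import *
o=status.get_obs();print(o["eef_pos"],np.degrees(o["eef_rot"]),o["wrist_force"],o["clock"])
R=Rm(o["eef_rot"]);print(R.T@(o["eef_pos"]-[577.6,102,173]))
c=cam("side");crop(c,235,150,75,60,10,"pics/d7.png")
```

```text
[605.35284926  78.91180024 174.87826959] [179.93243053  -0.25654978  21.82363995] [ 3.68224351 -0.65634353  2.10441386] 7.5167
[17.18905167 31.75277547 -1.76387643]
```

View pics/d7.png

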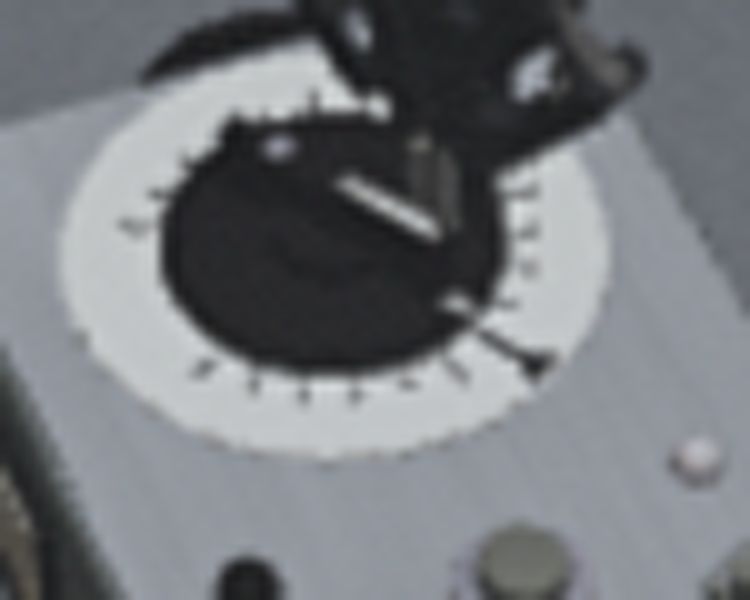

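Request:
move_arm(offset=[[8, 0, 0], [8, 0, 0], [0, 0, -20], [0, 0, -33], [-8, -8, -33], [-12, -12, -24], [-12, -12, -8], [0, 0, 0], [0, 0, 0]], spin=[0, 0, 0, 0, 0, 0, 0, 0, 0])

```text
clock: 8.32
eef_pos: [576.6, 103.5, 290.9]
eef_rot: [-3.141, 0.0, 0.381]
wrist_force: [0.8, -0.3, -0.6]
finger_gap: -0.01
```

Run:
```python
from h import *
c=cam("wrist");o=status.get_obs();print(o["eef_pos"],np.degrees(o["eef_rot"]),o["wrist_force"],o["clock"])
import pickle;pickle.dump(c,open("w8.pkl","wb"))
crop(c,240,120,150,120,5,"pics/w8c.png");crop(c,310,170,75,60,10,"pics/w8d.png")
```

```text
[576.75267827 102.96208936 290.25947453] [-1.79991347e+02  6.00168379e-02  2.18085524e+01] [-0.26470856 -1.15297043 -0.16870616] 8.3667
```

View pics/w8c.png

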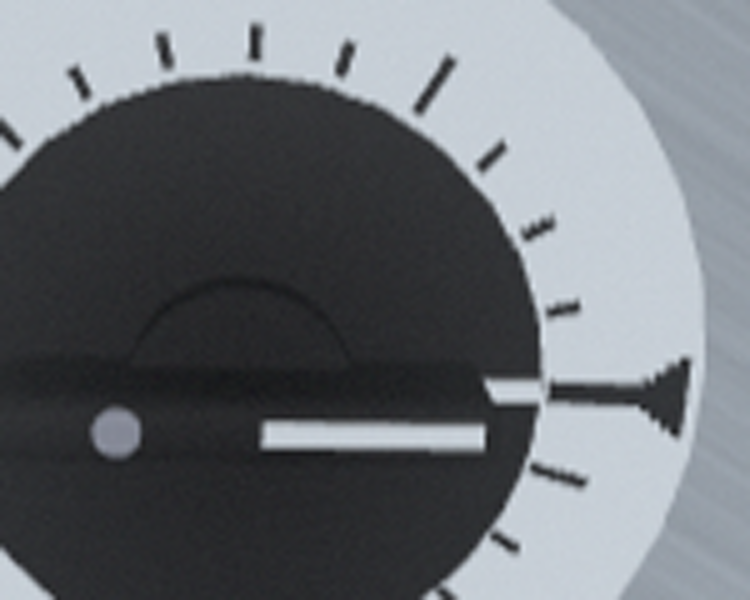

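View pics/w8d.png

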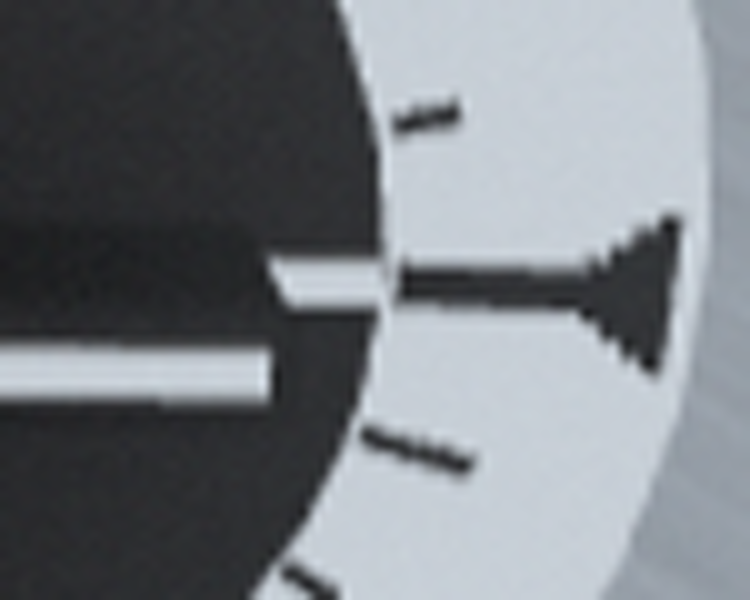

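Run:
```python
from h import *
import pickle;c=pickle.load(open("w8.pkl","rb"))
f=lambda x,y,h:onplane(c,x/10+310-.45,y/10+170-.45,h)[:2]
a=lambda d:np.degrees(np.arctan2(d[1],d[0])).round(2)
# sub-pixel column centroids
g=cv2.cvtColor(c["px"],cv2.COLOR_BGR2GRAY).astype(float)
def cen(u,v0,v1,dark):
    col=g[v0:v1,u];w=(col.max()-col) if dark else col-col.min();w=np.clip(w-w.max()*.3,0,None);return (w*np.arange(v0,v1)).sum()/w.sum()
I=[(u,cen(u,193,204,False)) for u in range(340,347)]
Rr=[(u,cen(u,193,204,True)) for u in range(351,367)]
B=[(u,cen(u,202,213,False)) for u in range(295,335)]
print(np.round(I,1).tolist(),np.round(Rr,1).tolist())
def line(L,h):
    P=np.array([onplane(c,u,v,h)[:2] for u,v in L]);m=P.mean(0);d=np.linalg.svd(P-m)[2][0];d*=np.sign(d@(m-[578,102]));return m,d
for hp in (152,153,154):
  mr,dr=line(Rr,hp);mi,di=line(I,158.5);mb,db=line(B,185.5)
  print(hp,"rated dir",a(dr),"idx dir",a(di),"bar",a(db))
  for ax in([577.6,102],[578.5,102],[578,102.5]):
    print(ax,"rated",a(mr-ax),"idx",a(mi-ax))
  n=np.array([-dr[1],dr[0]]);print("axis->rated line perpendicular",[(n@(np.array(x)-mr)).round(2) for x in([577.6,102],[578.5,102])], "idx off rated line",n@(mi-mr))
```

```text
[[340.0, 197.9], [341.0, 197.9], [342.0, 197.9], [343.0, 197.9], [344.0, 197.9], [345.0, 197.9], [346.0, 197.9]] [[351.0, 198.1], [352.0, 198.1], [353.0, 198.1], [354.0, 198.2], [355.0, 198.2], [356.0, 198.2], [357.0, 198.3], [358.0, 198.3], [359.0, 198.4], [360.0, 198.4], [361.0, 198.4], [362.0, 198.4], [363.0, 198.6], [364.0, 198.6], [365.0, 198.6], [366.0, 198.6]]
152 rated dir -70.58 idx dir -68.15 bar -68.94
[577.6, 102] rated -71.16 idx -69.33
[578.5, 102] rated -71.92 idx -70.31
[578, 102.5] rated -71.64 idx -69.96
axis->rated line perpendicular [np.float64(0.65), np.float64(1.5)] idx off rated line 1.732616950038106
153 rated dir -70.58 idx dir -68.15 bar -68.94
[577.6, 102] rated -70.91 idx -69.33
[578.5, 102] rated -71.67 idx -70.31
[578, 102.5] rated -71.38 idx -69.96
axis->rated line perpendicular [np.float64(0.36), np.float64(1.21)] idx off rated line 1.4437219656292173
154 rated dir -70.58 idx dir -68.15 bar -68.94
[577.6, 102] rated -70.65 idx -69.33
[578.5, 102] rated -71.41 idx -70.31
[578, 102.5] rated -71.13 idx -69.96
axis->rated line perpendicular [np.float64(0.08), np.float64(0.92)] idx off rated line 1.1548269812202225
```

Request:
move_arm(offset=[[12, 12, 8], [12, 12, 24], [8, 8, 33], [0, 0, 33], [0, 0, 20], [-8, 0, 0], [-6, 0, 0], [-2, 0, 0], [-0.5, 0.25, 0], [-0.5, 0.25, 0], [0, 0, 0], [0, 0, 0]], spin=[0, 0, 0, 0, 0, 0, 0, 0, 0.8, 0.8, 0, 0])

```text
clock: 9.37
eef_pos: [604.1, 78.1, 174.3]
eef_rot: [3.141, -0.003, 0.352]
wrist_force: [3.8, -0.5, 3.3]
finger_gap: -0.002
```

Request:
move_arm(offset=[[8, 0, 0], [8, 0, 0], [0, 0, -20], [0, 0, -33], [-8, -8, -33], [-12, -12, -24], [-12, -12, -8], [0, 0, 0], [0, 0, 0]], spin=[0, 0, 0, 0, 0, 0, 0, 0, 0])

```text
clock: 10.12
eef_pos: [576.6, 103.6, 290.8]
eef_rot: [-3.141, 0.0, 0.354]
wrist_force: [0.2, -0.4, -0.2]
finger_gap: -0.002
```

```bash
cat > meas.py <<'E'
from h import *
import pickle,sys
n=sys.argv[1]
c=cam("wrist");o=status.get_obs();print(o["eef_pos"],np.degrees(o["eef_rot"]),o["clock"])
pickle.dump(c,open(n+".pkl","wb"));crop(c,310,170,75,60,10,f"pics/{n}d.png")
a=lambda d:np.degrees(np.arctan2(d[1],d[0])).round(2)
g=cv2.cvtColor(c["px"],cv2.COLOR_BGR2GRAY).astype(float)
def cen(u,v0,v1,dark):
    col=g[v0:v1,u];w=(col.max()-col) if dark else col-col.min();w=np.clip(w-w.max()*.3,0,None);return (w*np.arange(v0,v1)).sum()/w.sum()
I=[(u,cen(u,193,204,False)) for u in range(340,347)]
Rr=[(u,cen(u,192,203,True)) for u in range(351,364)]
B=[(u,cen(u,202,213,False)) for u in range(295,335)]
print(np.round(I,1).tolist(),np.round(Rr,1).tolist())
def line(L,h):
    P=np.array([onplane(c,u,v,h)[:2] for u,v in L]);m=P.mean(0);d=np.linalg.svd(P-m)[2][0];d*=np.sign(d@(m-[578,102]));return m,d
for hp in (152,153,154):
  mr,dr=line(Rr,hp);mi,di=line(I,158.5);mb,db=line(B,185.5)
  print(hp,"rated dir",a(dr),"bar",a(db))
  for ax in([577.6,102],[578.5,102]): print(ax,"rated",a(mr-ax),"idx",a(mi-ax))
E
python3 meas.py w9
```

```text
[576.69138513 103.01632911 290.21546332] [-1.79988118e+02  6.03109948e-02  2.02067873e+01] 10.1667
[[340.0, 198.9], [341.0, 198.9], [342.0, 198.9], [343.0, 198.9], [344.0, 198.9], [345.0, 198.9], [346.0, 198.9]] [[351.0, 196.3], [352.0, 196.3], [353.0, 196.4], [354.0, 196.4], [355.0, 196.4], [356.0, 196.4], [357.0, 196.4], [358.0, 196.4], [359.0, 196.4], [360.0, 196.4], [361.0, 196.4], [362.0, 196.4], [363.0, 196.4]]
152 rated dir -70.15 bar -71.83
[577.6, 102] rated -71.14 idx -72.02
[578.5, 102] rated -71.92 idx -73.02
153 rated dir -70.15 bar -71.83
[577.6, 102] rated -70.88 idx -72.02
[578.5, 102] rated -71.66 idx -73.02
154 rated dir -70.15 bar -71.83
[577.6, 102] rated -70.62 idx -72.02
[578.5, 102] rated -71.4 idx -73.02
```

View pics/w9d.png

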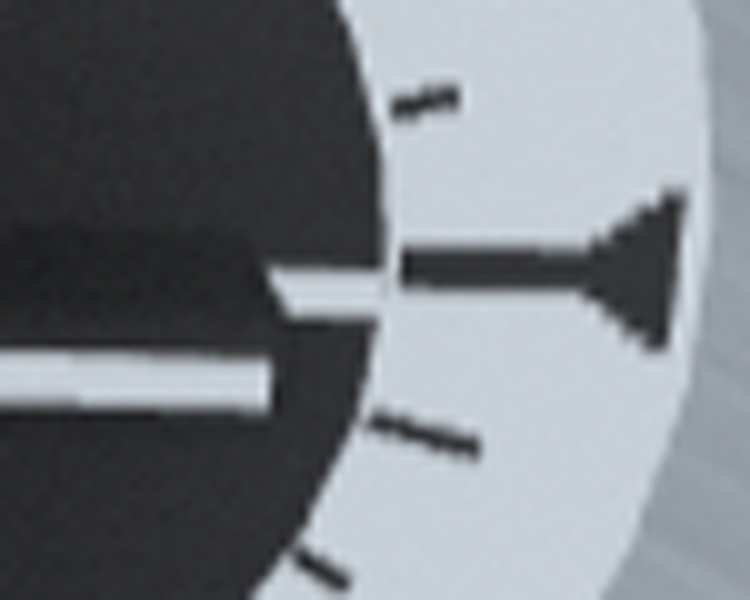

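Request:
move_arm(offset=[[-27, 0, 0], [-28, 0, 0], [-27, 0, 0], [0, 0, 0], [0, 0, 0]], spin=[0, 0, 0, 0, 0])

```text
clock: 10.58
eef_pos: [499.1, 73.7, 290.2]
eef_rot: [-3.141, 0.001, 0.35]
wrist_force: [1.3, 0.6, -0.3]
finger_gap: -0.001
```

Run:
```python
from h import *
import pickle
c=cam("wrist");o=status.get_obs();print(o["eef_pos"],np.degrees(o["eef_rot"]),o["clock"],c["t"])
pickle.dump(c,open("w10.pkl","wb"));cv2.imwrite("pics/w10.png",c["px"]);crop(c,210,60,190,90,4,"pics/w10c.png")
```

```text
[500.09451911  74.33639155 290.46850758] [1.79987249e+02 2.27096613e-02 2.01359314e+01] 10.6333 [575.46979803 101.7609419  432.94617178]
```

View pics/w10.png

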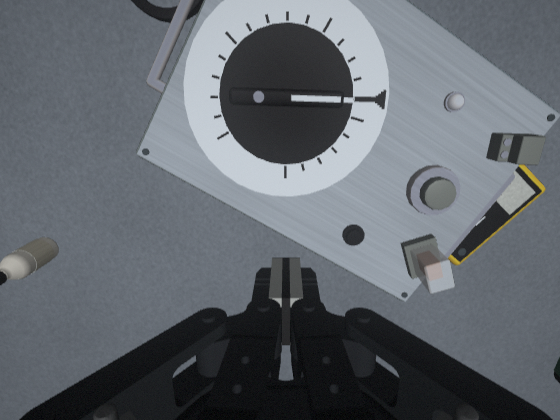

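View pics/w10c.png

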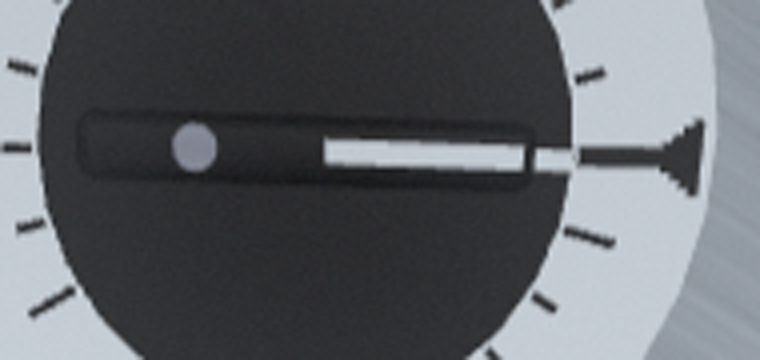

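```bash
cat > meas2.py <<'E'
from h import *
import pickle,sys
c=pickle.load(open(sys.argv[1],"rb"))
a=lambda d:np.degrees(np.arctan2(d[1],d[0])).round(2)
g=cv2.cvtColor(c["px"],cv2.COLOR_BGR2GRAY).astype(float)
def cen(u,v,r,dark):
    v0=v-r;col=g[v0:v+r+1,u];w=(col.max()-col) if dark else col-col.min();w=np.clip(w-w.max()*.25,0,None);return (w*np.arange(v0,v+r+1)).sum()/w.sum()
iu,iv,ru,rv,bu,bv=eval(sys.argv[2])
I=[(u,cen(u,iv,5,0)) for u in range(*iu)];Rr=[(u,cen(u,rv,5,1)) for u in range(*ru)];B=[(u,cen(u,bv,6,0)) for u in range(*bu)]
print(np.round(I,1).tolist(),np.round(Rr,1).tolist(),np.round(B[::8],1).tolist())
def line(L,h):
    P=np.array([onplane(c,u,v,h)[:2] for u,v in L]);m=P.mean(0);d=np.linalg.svd(P-m)[2][0];d*=np.sign(d@(m-[578,102]));return m,d
# skirt circle fit: dark threshold
ys,xs=np.where(g<70);mask=(g<75).astype(np.uint8)
mask=cv2.morphologyEx(mask,cv2.MORPH_CLOSE,np.ones((9,9)))
mask=cv2.morphologyEx(mask,cv2.MORPH_OPEN,np.ones((25,25)))
cs,_=cv2.findContours(mask,cv2.RETR_EXTERNAL,cv2.CHAIN_APPROX_NONE)
p0=proj(c,(577.6,102,158.5));k=min(cs,key=lambda q:np.hypot(*(q.reshape(-1,2).mean(0)-p0)))
P=np.array([onplane(c,u,v,158.5)[:2] for u,v in k.reshape(-1,2).astype(float)])
s=np.linalg.lstsq(np.c_[2*P,np.ones(len(P))],(P**2).sum(1),rcond=None)[0];ax=s[:2];print("axis",ax,"rad",np.sqrt(s[2]+ax@ax))
for hp in(152.5,153.5):
    mr,dr=line(Rr,hp);mi,di=line(I,158.5);mb,db=line(B,185.5)
    print(hp,"rated@axis",a(mr-ax),"dir",a(dr),"| idx",a(mi-ax),"bar dir",a(db),"bar@axis",a(mb-ax))
E
python3 meas2.py w10.pkl "(345,352),100,(356,374),99,(293,339),98"
```

```text
[[345.0, 99.5], [346.0, 99.5], [347.0, 99.5], [348.0, 99.7], [349.0, 99.7], [350.0, 99.7], [351.0, 99.7]] [[356.0, 98.6], [357.0, 98.6], [358.0, 98.7], [359.0, 98.8], [360.0, 98.8], [361.0, 98.8], [362.0, 98.8], [363.0, 98.8], [364.0, 98.8], [365.0, 98.8], [366.0, 98.8], [367.0, 98.8], [368.0, 98.8], [369.0, 98.8], [370.0, 98.8], [371.0, 98.9], [372.0, 99.0], [373.0, 98.9]] [[293.0, 97.5], [301.0, 97.8], [309.0, 98.1], [317.0, 98.3], [325.0, 98.5], [333.0, 98.7]]
axis [577.86072739 102.12937745] rad 53.68484912815527
152.5 rated@axis -70.94 dir -70.73 | idx -71.97 bar dir -71.75 bar@axis -72.36
153.5 rated@axis -70.95 dir -70.73 | idx -71.97 bar dir -71.75 bar@axis -72.36
```

Request:
move_arm(offset=[[36, -10, 0], [38, -10, 0], [37, -10, 0], [0, 0, 30], [0, 0, 36], [0, 0, 30], [0, 0, 21], [-5, 0, 0], [-3, 0, 0], [0, 0, 0], [0, 0, 0]], spin=[0, 0, 0, 1.1, 0, 0, 0, 0, 0, 0, 0])

```text
clock: 11.55
eef_pos: [587.4, 138.1, 175.5]
eef_rot: [3.141, -0.003, 0.332]
wrist_force: [-0.3, 1.2, 0.5]
finger_gap: 0.002
```

```bash
cat > look.py <<'E'
from h import *
import pickle,sys
n=sys.argv[1]
o=status.get_obs();c=cam("wrist");print(o["eef_pos"],np.degrees(o["eef_rot"]),o["wrist_force"],o["clock"])
R=Rm(o["eef_rot"]);print(R.T@(o["eef_pos"]-[577.9,102.1,173]))
pickle.dump(c,open(n+".pkl","wb"));cv2.imwrite(f"pics/{n}.png",c["px"]);crop(c,380,250,100,75,8,f"pics/{n}c.png")
E
python3 look.py w11
```

```text
[587.37750109 138.07361182 175.5161093 ] [ 1.79989470e+02 -1.62831182e-01  1.90398604e+01] [-0.26962349  1.17299478  0.46886201] 11.55
[ 20.70159435 -30.91330394  -2.46296795]
```

View pics/w11.png

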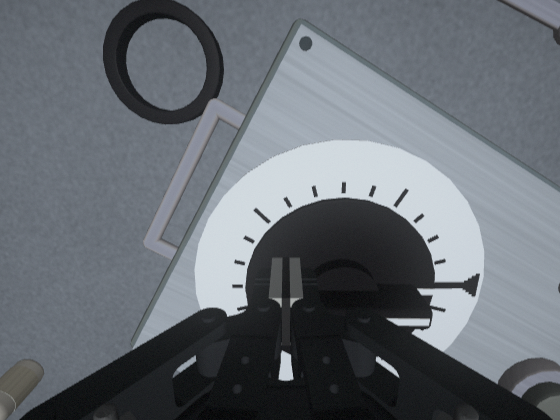

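View pics/w11c.png

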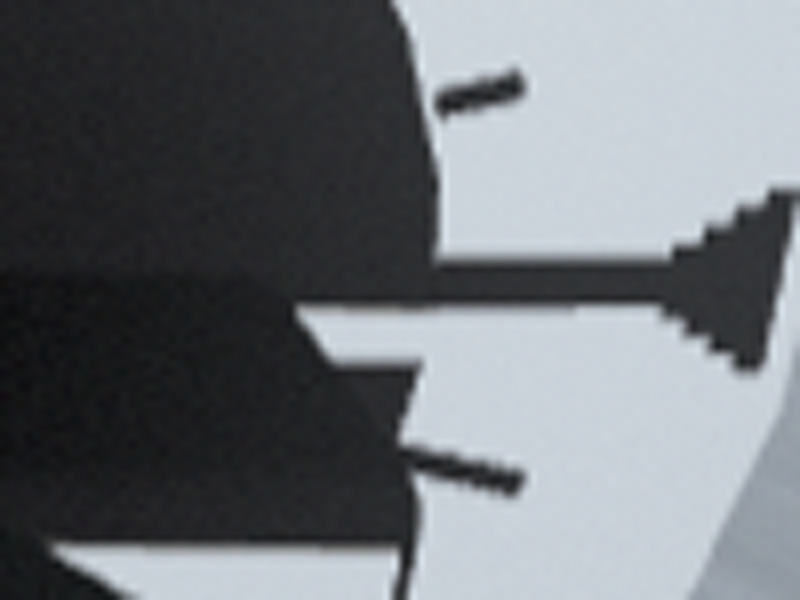

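Request:
move_arm(offset=[[-1, 0, 0], [-1, 0, 0], [-0.5, 0, 0], [0, 0, 0], [0, 0, 0]], spin=[0, 0, 0, 0, 0])

```text
clock: 12.02
eef_pos: [584.4, 137.6, 174.4]
eef_rot: [-3.142, -0.002, 0.333]
wrist_force: [2.6, 1.3, 1.7]
finger_gap: 0.001
```

```bash
python3 look.py w12
python3 - <<'E'
from h import *
import pickle
for n in("w11","w12"):
    c=pickle.load(open(n+".pkl","rb"));g=cv2.cvtColor(c["px"],cv2.COLOR_BGR2GRAY).astype(float)
    for u in(424,427,430): 
        col=g[286:299,u];w=np.clip(col-90,0,None);print(n,u,((w*np.arange(286,299)).sum()/w.sum()).round(2),col.round().astype(int).tolist())
E
```

```text
[584.38806669 137.61917736 174.40096365] [-1.79999548e+02 -1.00806571e-01  1.90658923e+01] [2.58706714 1.29809985 1.68539263] 12.0167
[ 17.73711997 -31.45137014  -1.36951101]
w11 424 291.54 [44, 45, 108, 182, 209, 208, 209, 208, 184, 115, 44, 43, 43]
w11 427 291.53 [45, 44, 109, 183, 209, 209, 209, 209, 185, 114, 44, 44, 44]
w11 430 291.64 [45, 45, 95, 177, 208, 209, 208, 209, 184, 117, 47, 46, 45]
w12 424 288.29 [209, 210, 210, 211, 209, 153, 55, 38, 37, 35, 38, 40, 36]
w12 427 288.33 [200, 208, 210, 210, 211, 153, 61, 45, 43, 43, 38, 38, 39]
w12 430 288.37 [199, 211, 210, 211, 209, 166, 88, 43, 46, 46, 45, 43, 45]
```

View pics/w12c.png

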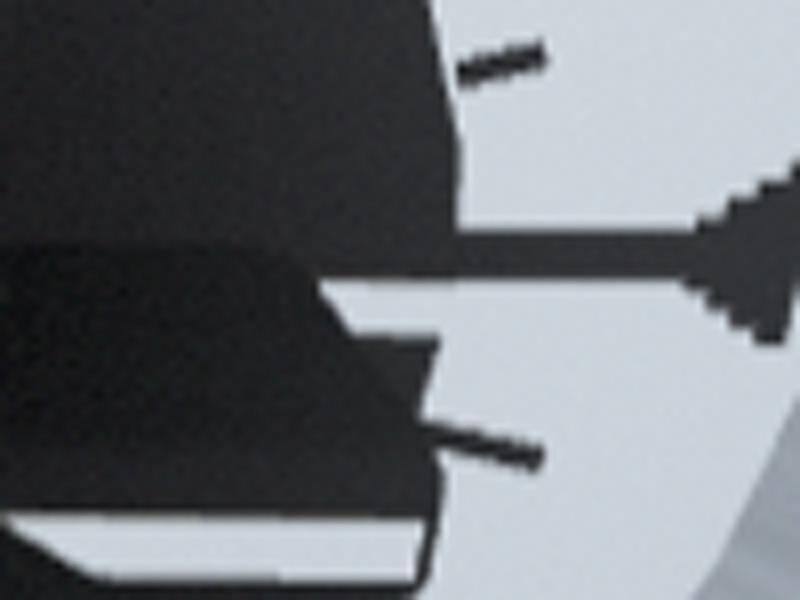

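```bash
cat > rel.py <<'E'
from h import *
import pickle,sys
for n in sys.argv[1:]:
    c=pickle.load(open(n+".pkl","rb"));g=cv2.cvtColor(c["px"],cv2.COLOR_BGR2GRAY).astype(float)
    # rated line centroid per column 440..460
    R=[]
    for u in range(438,460):
        col=g[275:298,u]; w=np.clip(150-col,0,None);w[:]=w; R.append((w*np.arange(275,298)).sum()/w.sum())
    def cross(u,v0):
        v=v0
        while g[v,u]<125: v-=1
        return v+(g[v,u]-125)/(g[v,u]-g[v+1,u])
    k=np.polyfit(range(438,460),R,1)
    # index bottom edge: scanning up from dark skirt
    for u in(424,427,430):
        v=int(np.polyval(k,u))+16
        print(n,u,"bottom-rated",(cross(u,v)-np.polyval(k,u)).round(2),"rated",np.polyval(k,u).round(2))
E
python3 rel.py w11 w12
```

```text
w11 424 bottom-rated 9.81 rated 285.05
w11 427 bottom-rated 9.82 rated 285.03
w11 430 bottom-rated 9.87 rated 285.01
w12 424 bottom-rated 9.82 rated 281.47
w12 427 bottom-rated 9.84 rated 281.47
w12 430 bottom-rated 10.06 rated 281.47
```

Request:
move_arm(offset=[[-0.4, 0, 0], [0, 0, 0], [0, 0, 0]], spin=[0, 0, 0])

```text
clock: 12.32
eef_pos: [584.0, 137.5, 174.2]
eef_rot: [-3.142, -0.002, 0.333]
wrist_force: [3.6, 2.2, 2.9]
finger_gap: 0.0
```

```bash
python3 look.py w13; python3 rel.py w13
```

```text
[583.99815536 137.53924354 174.23988401] [-1.79998913e+02 -8.92857936e-02  1.90684420e+01] [3.62763526 2.21962062 2.85629516] 12.3167
[ 17.34336259 -31.50242833  -1.2122612 ]
w13 424 bottom-rated 9.37 rated 280.89
w13 427 bottom-rated 9.41 rated 280.9
w13 430 bottom-rated 9.4 rated 280.9
```

Moving now: 0.4 of about 1.7 px done.

Request:
move_arm(offset=[[-0.4, 0, 0], [0, 0, 0], [0, 0, 0]], spin=[0, 0, 0])

```text
clock: 12.62
eef_pos: [583.4, 137.3, 174.1]
eef_rot: [-3.142, -0.001, 0.333]
wrist_force: [4.7, 1.7, 3.6]
finger_gap: 0.002
```

```bash
python3 look.py w14; python3 rel.py w14
```

```text
[583.35373341 137.34281633 174.08508922] [-1.79994788e+02 -5.81623774e-02  1.90693141e+01] [4.65544201 1.7288254  3.59508634] 12.6167
[ 16.66979016 -31.52713057  -1.06529989]
w14 424 bottom-rated 7.05 rated 280.22
w14 427 bottom-rated 7.33 rated 280.19
w14 430 bottom-rated 7.35 rated 280.16
```

Request:
move_arm(offset=[[8, 0, 0], [8, 0, 0], [0, 0, -35], [0, 0, -38], [0, 0, -38], [-20, 6, -6], [-35, 10, 0], [-35, 10, 0], [-25, 6, 0], [0, 0, 0], [0, 0, 0]], spin=[0, 0, 0, 0, 0, 0, 0, 0, 0, 0, 0])

```text
clock: 13.58
eef_pos: [498.6, 73.9, 290.6]
eef_rot: [-3.14, 0.002, 0.331]
wrist_force: [-0.1, 0.7, -0.4]
finger_gap: 0.001
```

```bash
python3 look.py w15
python3 - <<'E'
from h import *
import pickle;c=pickle.load(open("w15.pkl","rb"));crop(c,210,60,190,90,4,"pics/w15c.png")
E
```

```text
[498.64424178  73.86790618 290.61296902] [-1.79923567e+02  9.77578709e-02  1.89682022e+01] [-0.0962725   0.70941658 -0.42174813] 13.5833
[ -84.32930327    0.78080226 -117.47040381]
```

View pics/w15c.png

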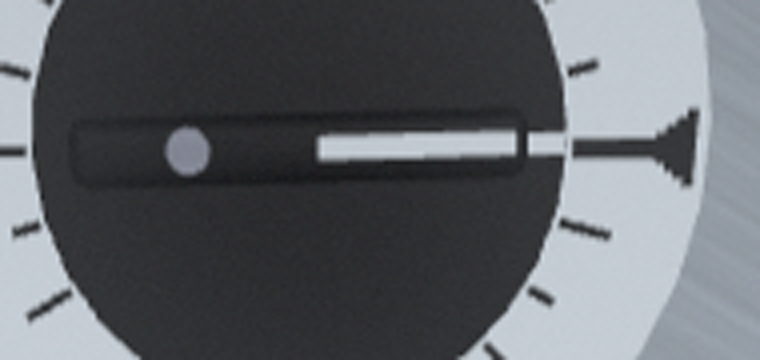

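View pics/w15.png

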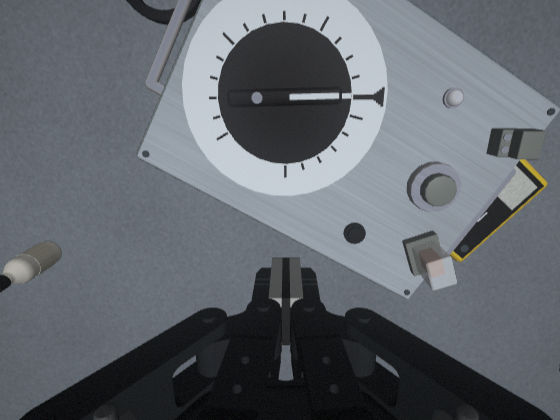

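```bash
python3 meas2.py w15.pkl "(345,352),97,(356,374),97,(293,339),97"
```

```text
[[345.0, 95.5], [346.0, 95.4], [347.0, 95.4], [348.0, 95.4], [349.0, 95.4], [350.0, 95.4], [351.0, 98.6]] [[356.0, 96.7], [357.0, 96.7], [358.0, 96.7], [359.0, 96.6], [360.0, 96.7], [361.0, 96.6], [362.0, 96.7], [363.0, 96.7], [364.0, 96.6], [365.0, 96.6], [366.0, 96.6], [367.0, 96.6], [368.0, 96.6], [369.0, 96.6], [370.0, 96.6], [371.0, 96.6], [372.0, 96.6], [373.0, 96.7]] [[293.0, 96.4], [301.0, 96.3], [309.0, 96.1], [317.0, 95.7], [325.0, 95.5], [333.0, 95.4]]
axis [577.77288676 101.91581148] rad 53.74166236653499
152.5 rated@axis -70.77 dir -70.78 | idx -70.12 bar dir -69.65 bar@axis -69.7
153.5 rated@axis -70.78 dir -70.78 | idx -70.12 bar dir -69.65 bar@axis -69.7
```

Request:
move_arm(offset=[[27, -16, 0], [28, -16, 0], [0, 0, 30], [0, 0, 36], [0, 0, 30], [0, 0, 20], [5, 0, 0], [3, 0, 0], [0, 0, 0], [0, 0, 0]], spin=[0, 0, 0, 0, 0, 0, 0, 0, 0, 0])

```text
clock: 14.47
eef_pos: [550.6, 125.6, 176.3]
eef_rot: [3.141, -0.003, 0.333]
wrist_force: [0.9, 0.2, -0.6]
finger_gap: 0.002
```

```bash
python3 look.py w16
```

```text
[550.61738077 125.56650879 176.30656651] [ 1.79969292e+02 -1.50954033e-01  1.90771953e+01] [ 0.87922013  0.19469035 -0.57844982] 14.4667
[-18.10562288 -31.09300372  -3.37094476]
```

View pics/w16.png

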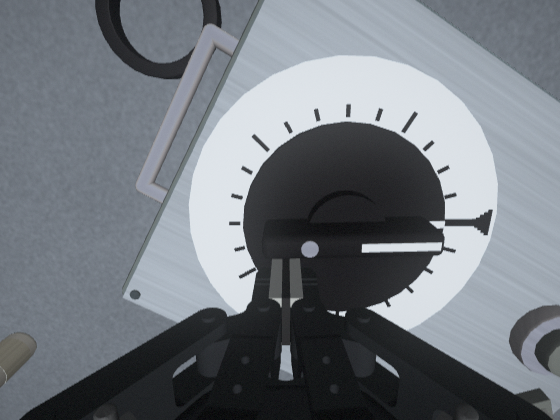

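```bash
python3 - <<'E'
from h import *
import pickle;c=pickle.load(open("w16.pkl","rb"));crop(c,350,200,150,65,5,"pics/w16c.png")
E
cat > bm.py <<'E'
from h import *
import pickle,sys
for n in sys.argv[1:]:
    c=pickle.load(open(n+".pkl","rb"));g=cv2.cvtColor(c["px"],cv2.COLOR_BGR2GRAY).astype(float)
    def cen(u,v,r,dark):
        v=int(round(v));s=np.arange(v-r,v+r+1);col=g[v-r:v+r+1,u];w=np.clip(130-col,0,None) if dark else np.clip(col-100,0,None);return (w*s).sum()/w.sum()
    pb=proj(c,(566.5,136,185.5))
    def line(u0,u1,v,r,dark,h):
        L=[(u,cen(u,v,r,dark)) for u in range(u0,u1)];P=np.array([onplane(c,*l,h)[:2] for l in L]);k=np.polyfit(range(u0,u1),[l[1] for l in L],1)
        d=P[-1]-P[0];d=np.linalg.svd(P-P.mean(0))[2][0];d*=np.sign(-d[1]);return np.degrees(np.arctan2(d[1],d[0])).round(2),k.round(4)
    V=eval(open("v.txt").read())
    print(n,"bar",line(367,436,V[0],7,0,185.5),"rated",line(452,470,V[1],6,1,153))
E
echo "(247,222)">v.txt; python3 bm.py w16
```

```text
w16 bar (np.float64(-69.66), array([-2.13000e-02,  2.55548e+02])) rated (np.float64(-71.03), array([7.000000e-04, 2.220365e+02]))
```

View pics/w16c.png

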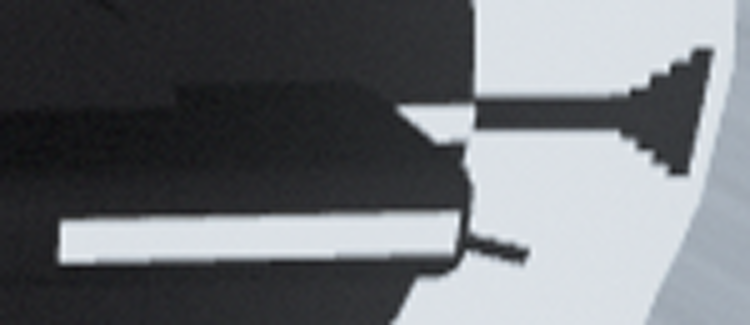

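Request:
move_arm(offset=[[0.6, 0, 0.3], [0.4, 0, 0.3], [0, 0, 0], [0, 0, 0]], spin=[0, 0, 0, 0])

```text
clock: 14.85
eef_pos: [549.9, 125.7, 174.5]
eef_rot: [-3.141, -0.0, 0.333]
wrist_force: [0.1, 0.4, 0.1]
finger_gap: -0.001
```

```bash
python3 look.py w17; python3 bm.py w17
```

```text
[549.87892573 125.72004585 174.5138809 ] [-1.79986776e+02 -2.11657647e-02  1.90584323e+01] [0.10331461 0.446046   0.11232918] 14.85
[-18.77186126 -31.47547287  -1.51355122]
w17 bar (np.float64(-69.66), array([-2.12000e-02,  2.56058e+02])) rated (np.float64(-70.08), array([-1.490000e-02,  2.292819e+02]))
```

Request:
move_arm(offset=[[0.5, 0, 0], [0.5, 0, 0], [0.5, 0, 0], [0, 0, 0], [0, 0, 0]], spin=[0, 0, 0, 0, 0])

```text
clock: 15.32
eef_pos: [551.1, 126.0, 174.2]
eef_rot: [-3.142, 0.0, 0.333]
wrist_force: [-0.5, -0.3, -0.2]
finger_gap: -0.0
```

```bash
echo "(248,223)">v.txt; python3 look.py w18; python3 bm.py w18
```

```text
[551.07653272 126.03448206 174.16200499] [-1.79995041e+02  2.71170160e-02  1.90510859e+01] [-0.45714071 -0.30730218 -0.23791265] 15.3167
[-17.54235831 -31.37911692  -1.15098657]
w18 bar (np.float64(-69.68), array([-2.100000e-02,  2.588706e+02])) rated (np.float64(-71.04), array([5.000000e-04, 2.242574e+02]))
```

Request:
move_arm(offset=[[0.4, 0, 0], [0.4, 0, 0], [0, 0, 0], [0, 0, 0]], spin=[0, 0, 0, 0])

```text
clock: 15.7
eef_pos: [551.6, 126.3, 174.1]
eef_rot: [-3.141, 0.001, 0.332]
wrist_force: [-4.3, -0.1, 1.9]
finger_gap: -0.002
```

```bash
echo "(250,225)">v.txt; python3 look.py w19; python3 bm.py w19
```

```text
[551.55218176 126.25784702 174.10767024] [-1.79980960e+02  5.68229610e-02  1.90466675e+01] [-4.34762677 -0.08933773  1.87740705] 15.7
[-17.02281899 -31.43393906  -1.08034293]
w19 bar (np.float64(-70.54), array([-7.400000e-03,  2.549603e+02])) rated (np.float64(-70.95), array([-9.00000e-04,  2.25894e+02]))
```

Request:
move_arm(offset=[[0.15, 0, 0], [0, 0, 0], [0, 0, 0]], spin=[0, 0, 0])

```text
clock: 16.0
eef_pos: [551.9, 126.4, 174.1]
eef_rot: [-3.141, 0.001, 0.333]
wrist_force: [-3.8, 0.3, 1.1]
finger_gap: -0.005
```

```bash
echo "(250,225)">v.txt; python3 look.py w20; python3 bm.py w20
```

```text
[551.87455499 126.42462288 174.11938437] [-1.79986781e+02  3.26658256e-02  1.90545090e+01] [-3.84357849  0.31357979  1.0972419 ] 16.0
[-16.65890539 -31.48855638  -1.10262218]
w20 bar (np.float64(-70.93), array([-1.200000e-03,  2.535706e+02])) rated (np.float64(-71.08), array([1.300000e-03, 2.255159e+02]))
```

Lined up. Back off, rise and check from above with the camera over the axis.

Request:
move_arm(offset=[[-8, 0, 0], [-8, 0, 0], [0, 0, -35], [0, 0, -38], [0, 0, -38], [-15, 10, -6], [-20, 12, 0], [-16, 10, 0], [0, 0, 0], [0, 0, 0]], spin=[0, 0, 0, 0, 0, 0, 0, 0, 0, 0])

```text
clock: 16.88
eef_pos: [499.0, 73.8, 291.5]
eef_rot: [-3.14, -0.002, 0.331]
wrist_force: [-0.3, 0.7, 0.2]
finger_gap: -0.001
```

```bash
python3 look.py w21
python3 - <<'E'
from h import *
import pickle;c=pickle.load(open("w21.pkl","rb"));crop(c,210,60,190,90,4,"pics/w21c.png")
for p in[(440,189),(447,183),(435,195)]: print(p,pt(c,*p).round(1))
E
python3 meas2.py w21.pkl "(344,350),97,(356,374),97,(293,338),97"
```

```text
[498.98145161  73.7867903  291.49809558] [-1.79920871e+02 -9.87475576e-02  1.89641549e+01] [-0.28273606  0.7376772   0.15067075] 16.8833
[ -83.63179018    0.96589563 -118.6438557 ]
(440, 189) [551.8 -43.9 174.3]
(447, 183) [558.2 -47.7 173.1]
(435, 195) [545.7 -42.9 173.3]
[[344.0, 98.1], [345.0, 98.1], [346.0, 98.1], [347.0, 98.1], [348.0, 98.1], [349.0, 98.1]] [[356.0, 97.7], [357.0, 97.7], [358.0, 97.7], [359.0, 97.7], [360.0, 97.6], [361.0, 97.7], [362.0, 97.7], [363.0, 97.6], [364.0, 97.6], [365.0, 97.6], [366.0, 97.6], [367.0, 97.6], [368.0, 97.7], [369.0, 97.7], [370.0, 97.6], [371.0, 97.6], [372.0, 97.6], [373.0, 97.9]] [[293.0, 97.7], [301.0, 97.7], [309.0, 97.7], [317.0, 97.5], [325.0, 97.5], [333.0, 97.5]]
axis [577.87280334 102.05084984] rad 53.76800782699166
152.5 rated@axis -70.92 dir -71.15 | idx -71.35 bar dir -70.71 bar@axis -71.43
153.5 rated@axis -70.93 dir -71.15 | idx -71.35 bar dir -70.71 bar@axis -71.43
```

View pics/w21c.png

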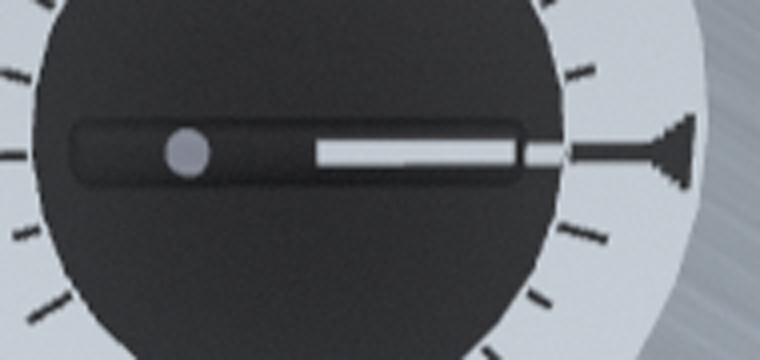

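View pics/w21.png

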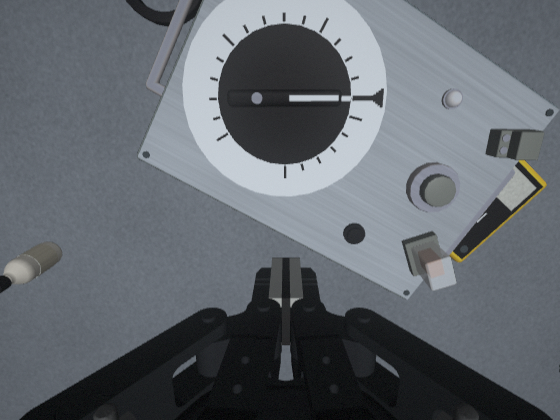

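Run:
```python
from h import *
import pickle;c=pickle.load(open("w21.pkl","rb"));crop(c,390,120,160,175,4,"pics/w21b.png")
o=status.get_obs();R=Rm(o["eef_rot"])
for T in(onplane(c,438.5,190,174),np.array([550.4,-45.1,174])): print(T.round(1),(R.T@(T-o["eef_pos"])).round(1))
```

```text
[550.6 -43.3 174. ] [  9.6 128.3 117.3]
[550.4 -45.1 174. ] [  8.8 130.  117.3]
```

View pics/w21b.png

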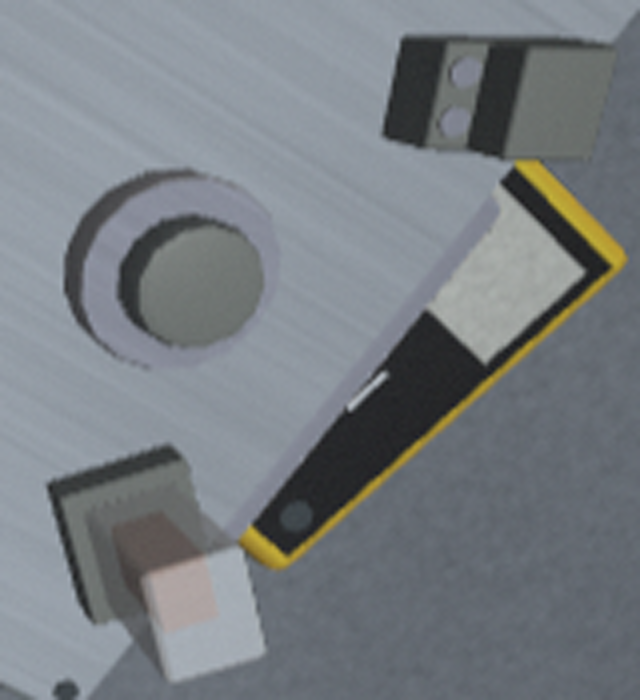

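Request:
move_arm(offset=[[3, 40, 0], [3, 40, 0], [3, 35, 0], [0, 15, 10], [0, 0, 30], [0, 0, 35], [0, 0, 22], [0, 0, 11], [0, 0, 0], [0, 0, 0]], spin=[0, 0, 0, 0, 0, 0, 0, 0, 0, 0])

```text
clock: 17.77
eef_pos: [550.9, -45.6, 183.6]
eef_rot: [3.141, -0.0, 0.333]
wrist_force: [0.8, -0.9, -0.2]
finger_gap: 0.004
```

```bash
python3 look.py w22;python3 - <<'E'
from h import *
c=cam("scene");crop(c,250,150,150,120,5,"pics/s22.png");c=cam("side");crop(c,235,150,95,90,6,"pics/d22.png")
E
```

```text
[550.93020476 -45.56425555 183.60946567] [ 1.79959364e+02 -1.19321611e-02  1.90805350e+01] [ 0.82252606 -0.94776268 -0.16798197] 17.7667
[-73.75684484 130.74274608 -10.5321019 ]
```

View pics/w22.png

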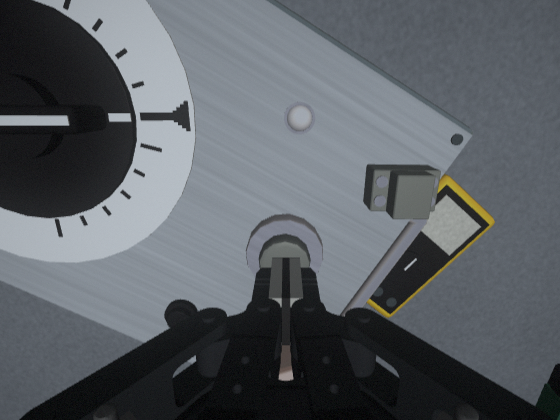

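View pics/s22.png

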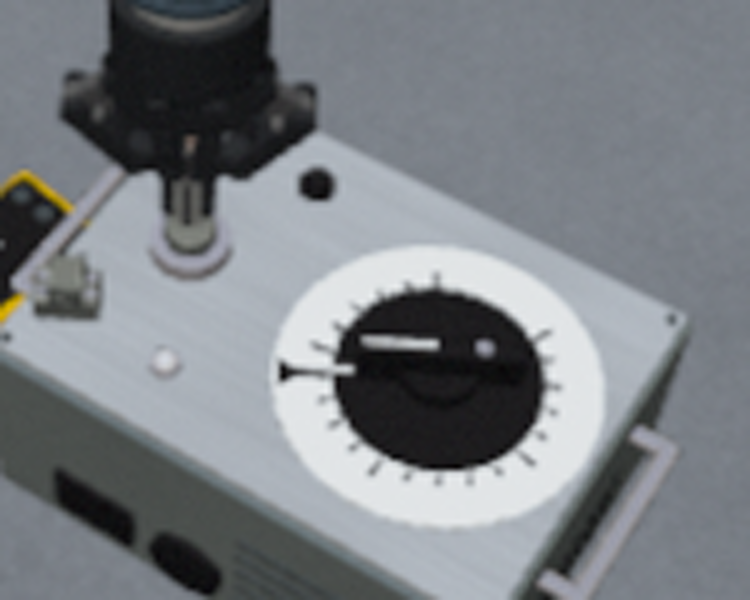

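View pics/d22.png

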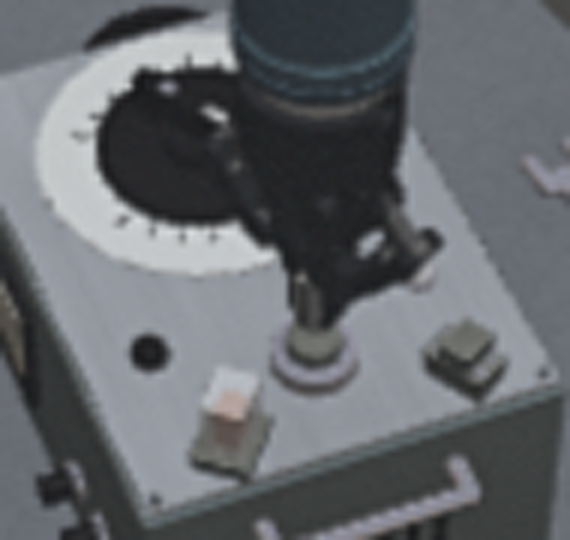

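Request:
move_arm(offset=[[0, 0, 5], [0, 0, 3], [0, 0, 2], [0, 0, 2], [0, 0, 1], [0, 0, 0], [0, 0, 0]], spin=[0, 0, 0, 0, 0, 0, 0])

```text
clock: 18.5
eef_pos: [550.4, -45.4, 170.4]
eef_rot: [-3.141, -0.0, 0.333]
wrist_force: [-0.4, 0.6, 3.2]
finger_gap: -0.002
```

Request:
move_arm(offset=[[0, 0, 1], [0, 0, 1], [0, 0, 0.5], [0, 0, 0], [0, 0, 0]], spin=[0, 0, 0, 0, 0])

```text
clock: 18.92
eef_pos: [550.4, -45.5, 168.1]
eef_rot: [-3.141, -0.001, 0.333]
wrist_force: [-1.3, 3.3, 5.9]
finger_gap: 0.002
```

Request:
move_arm(offset=[[0, 0, 0.6], [0, 0, 0.6], [0, 0, 0], [0, 0, 0]], spin=[0, 0, 0, 0])

```text
clock: 19.25
eef_pos: [550.5, -45.5, 167.8]
eef_rot: [-3.14, -0.001, 0.333]
wrist_force: [-3.7, 2.6, 17.5]
finger_gap: 0.002
```

Request:
move_arm(offset=[[0, 0, -4], [0, 0, -8], [0, 0, -20], [0, 0, -35], [0, 0, -38], [0, 0, -20], [-20, -40, 0], [-30, -40, 0], [-30, -40, 0], [0, -5, 0], [0, 0, 0], [0, 0, 0]], spin=[0, 0, 0, 0, 0, 0, 0, 0, 0, 0, 0, 0])

```text
clock: 20.25
eef_pos: [454.0, 32.5, 292.2]
eef_rot: [3.141, -0.001, 0.333]
wrist_force: [-0.1, -0.4, -0.1]
finger_gap: 0.0
```

```bash
python3 look.py w23
python3 - <<'E'
from h import *
import pickle;c=pickle.load(open("w23.pkl","rb"));crop(c,210,60,190,90,4,"pics/w23c.png")
for p in[(440,191),(443,189)]: print(p,pt(c,*p).round(1))
d=cam("scene");cv2.imwrite("pics/s23.png",d["px"])
E
python3 meas2.py w23.pkl "(344,350),97,(356,374),97,(293,338),97"
```

```text
[454.01395026  32.45396786 292.22145707] [ 1.79968370e+02 -6.59979335e-02  1.90952063e+01] [-0.10703998 -0.41319258 -0.09991837] 20.25
[-139.71587946   25.35181037 -119.36849533]
(440, 191) [ 500.5 -116.   122. ]
(443, 189) [ 503.3 -118.   121.7]
[[344.0, 97.5], [345.0, 96.0], [346.0, 95.7], [347.0, 96.2], [348.0, 95.1], [349.0, 96.5]] [[356.0, 97.0], [357.0, 97.0], [358.0, 96.3], [359.0, 94.6], [360.0, 95.0], [361.0, 94.9], [362.0, 94.8], [363.0, 94.8], [364.0, 94.7], [365.0, 95.0], [366.0, 94.8], [367.0, 95.5], [368.0, 94.9], [369.0, 95.6], [370.0, 95.4], [371.0, 95.4], [372.0, 95.0], [373.0, 94.5]] [[293.0, 97.6], [301.0, 99.1], [309.0, 99.0], [317.0, 98.3], [325.0, 96.6], [333.0, 92.3]]
axis [564.68048861  97.01699222] rad 44.88229772592913
152.5 rated@axis -94.8 dir -67.3 | idx -99.64 bar dir -66.03 bar@axis -112.79
153.5 rated@axis -94.87 dir -67.3 | idx -99.64 bar dir -66.03 bar@axis -112.79
```

View pics/w23.png

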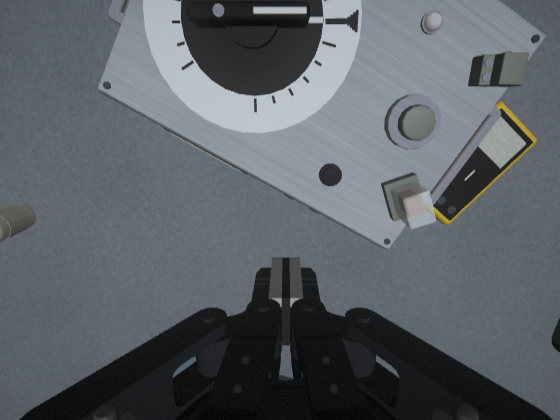

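View pics/s23.png

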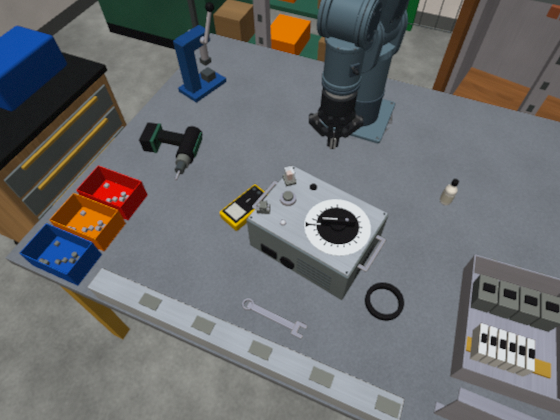

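Request:
move_arm(offset=[[27, -12, 0], [29, -12, 0], [0, 0, 0], [0, 0, 0]], spin=[0, 0, 0, 0])

```text
clock: 20.68
eef_pos: [500.5, 72.1, 291.4]
eef_rot: [3.137, 0.001, 0.331]
wrist_force: [0.0, -0.8, -0.6]
finger_gap: -0.002
```

```bash
python3 look.py w24
python3 - <<'E'
from h import *
import pickle;c=pickle.load(open("w24.pkl","rb"));crop(c,210,60,190,90,4,"pics/w24c.png")
for p in[(440,191),(443,189),(437,191)]: print(p,pt(c,*p).round(1))
S=[onplane(c,u,v,153)[:2].round(1) for u,v in[(146,154),(549,113),(407,293)]];print(S)
E
python3 meas2.py w24.pkl "(344,350),97,(356,373),97,(293,338),97"
```

```text
[500.4665389   72.13659865 291.44136462] [1.79763385e+02 4.51969344e-02 1.89491005e+01] [ 0.02191744 -0.8124369  -0.56449164] 20.6833
[ -83.06050464    3.68361931 -118.36167746]
(440, 191) [551.6 -47.4 174.4]
(443, 189) [554.  -48.8 174.7]
(437, 191) [550.7 -45.5 173.5]
[array([496.8, 198.2]), array([ 639.9, -114.5]), array([443.1, -77.8])]
[[344.0, 98.5], [345.0, 98.5], [346.0, 98.5], [347.0, 99.2], [348.0, 95.2], [349.0, 95.9]] [[356.0, 98.3], [357.0, 98.3], [358.0, 98.3], [359.0, 98.3], [360.0, 98.3], [361.0, 98.3], [362.0, 98.3], [363.0, 98.3], [364.0, 98.3], [365.0, 98.3], [366.0, 98.3], [367.0, 98.3], [368.0, 98.2], [369.0, 98.7], [370.0, 98.3], [371.0, 98.3], [372.0, 98.4]] [[293.0, 98.5], [301.0, 98.5], [309.0, 98.5], [317.0, 98.4], [325.0, 98.4], [333.0, 98.4]]
axis [577.79160748 102.01264937] rad 53.83437202553032
152.5 rated@axis -70.86 dir -71.45 | idx -70.25 bar dir -69.94 bar@axis -70.96
153.5 rated@axis -70.86 dir -71.45 | idx -70.25 bar dir -69.94 bar@axis -70.96
```

View pics/w24.png

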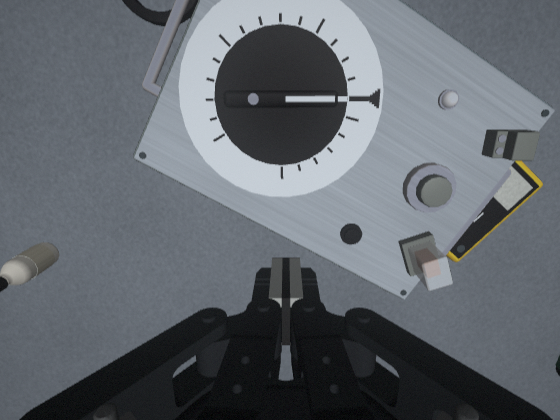

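View pics/w24c.png

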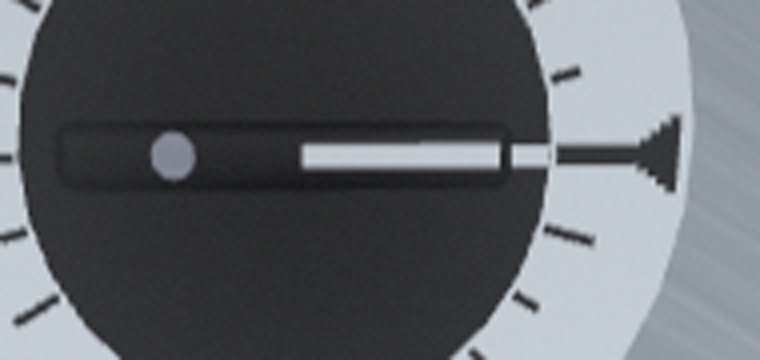

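```bash
python3 -c "
from bench import ticket
print(ticket.sign_off())"
```

```text
the job is handed in; nothing more can be done
None
```

The dial is on the rated line and the output button has been pressed fully in and released. I handed the job in at about 20.7 s.

- **Dial:** I pushed the grip bar round with the closed fingertips, never pinching it. It went about 1° past the line. Pushing it back left it about 1° short, so I nudged it on in small steps while watching through the wrist camera.
- **Alignment check:** Before the press, camera readings put the index within about 0.4° of the rated line. After the press, index and line matched to about 0.2 px by eye and by the clean columns. The script's raw index figure was 0.6° off, but some of the columns it averaged ran past the end of the mark. Its bar-direction figure was about 0.9° off the line. I judged that to be camera-tilt noise, because the same bar read 0.1–0.2° off before the press.
- **Button:** It went in about 6 mm and hit a hard stop at 17.5 N. Afterwards the cap's top measured about 174 mm high again, the same as before the press.
- **Surroundings:** The corner screws used to locate the supply read within about 4 mm of their earlier positions, in line with the small differences between views. The dial axis was unchanged to within 0.3 mm. In the pictures the relay, terminal block, multimeter and other items look undisturbed. The arm ended clear of everything, with the fingertips about 290 mm above the bench.

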